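# Deburr the sawn tube end in the vice

## Robot

A 7-joint arm with a two-finger parallel gripper is mounted at the origin on the work surface. World frame = base frame: x ahead of the robot, y to its left, z up, the work surface at z = 0. Lengths are in m, angles in rad, forces in N, time in s.
With the tool pointing down it reaches from about 0.425 to 0.875 m from the base axis. Payload 4.7 kg.
Tool frame: the origin (TCP) lies at the very end of the fingers, on their centre line; the grasp point (between the pads) lies 19 mm behind it (grip_point_offset is the distance from the TCP to the grasp point, in m); x points along the fingers, z is the direction in which the jaws open and shut, and the axes are right-handed (so a half turn about x gives the same grasp; the last joint's range is limited). The gripper opens to 87 mm and grips with 3 to 60 N. Pads are 19 mm wide; open, the fingers measure 117 mm over their backs; the gripper's body (75 mm by 190 mm) begins 51 mm behind the grasp point.
Start: joints at [1.229, 0.321, -0.07, 1.45, 0.023, 1.371, -0.057], TCP at [0.226, -0.609, 0.223] pointing down, gripper open.
Joint ranges: [-2.86, 2.86], [-0.3, 2.09], [-1.38, 1.24], [0.06, 2.45], [-1.56, 4.7], [0.09, 2.05], [-2.69, 2.69]. Speed limits (rad/s): [2.57, 2.57, 3.14, 3.14, 3.14, 3.14, 3.14].

## Interface

Orientations are given as a rotation vector (axis times angle).
In Python, from bench import get_state, get_image, calibration, close_job, grip_point_offset gives the robot as it stands.
- The arm moves only by the tool play_rows, never from a script. Its argument "targets" is a list of rows, each an object with "claw": the closure, from 0 (fully open) to 1 (shut); "linear": the shift along the tool's x, y, z as a fraction of full scale, a list of three; "rotation": the turn, a rotation vector about the tool's x, y, z as a fraction of full scale, a list of three. In form: [{"claw": claw, "linear": [x, y, z], "rotation": [wx, wy, wz]}, ...]. A call has 1 to 10 rows; each row shifts and turns the pose as measured when the row begins, along the tool's axes as they then stand; what a row does not reach is not made up. Full scale, the value 1, is 2.5 cm for a shift and 90 degrees for a turn. A row lasts 1/12 s, in which the tool goes at most 41.7 mm and 7.16 degrees, less where a joint would pass 70% of its speed; a pose out of reach is approached as far as the arm can. A call with a number of a shift or a turn outside -1 to 1 is refused whole. A call with a gripper value outside its range is refused whole. The fingers move at their own pace and stop on an object; "newtons" is the grip in N (left out, the last holds). Time passes only in rows, so rows that do not move let the fingers close. It gives the time, the measured TCP pose, the force and the opening at its end, in the units of the state.
- get_state(): the state, without advancing time (a new reading comes with each control period).
- get_image(name): name is "side" or "top" or "wrist"; returns the picture (420x560x3 uint8, blue, green, red); there is no depth.
- calibration(name): a dict with "fx", "fy", "cx", "cy" (pixels), "rvec" (rotation vector, rad) and "tvec" (3), from world to camera coordinates, as OpenCV has them; the wrist camera has in their place "hand_eye" (4x4, takes a point from camera to tool coordinates, whose origin is the TCP and whose axes are the tool frame's). Camera axes: x right, y down, z forward; pixel columns grow to the right and rows downward; lengths in m; the calibration is good to about 2 mm. A picture is of the moment at which its call begins: read the wrist's pose just before it. calibration takes no time and is no camera call.
- close_job(): hands the job in, once; it reports no verdict.
The state is a dict: "time": time; "joint_positions": joint angles; "qd": joint speeds; "joint_torque": joint torques, N m; "position": TCP position; "tool_rot": TCP orientation; "ft_force": force on the tool from outside, world axes, zero at the start; "torque": the same for the moment, N m; "grip_width": opening from 0.0 (shut) to 1.0 (fully open).
Only numpy, scipy, OpenCV 4.12 (cv2) and the standard library are available. Lean on these libraries where they do the work, as an engineer would, in place of code of your own. Each camera call takes 0.05 s, during which the arm holds its last target. There are 200 camera calls.

## Task

Take the swivel-blade deburring tool out of the tool rack, hook its blade inside the sawn upper end of the aluminium tube in the vice and, beginning on the side over the moving front jaw, lead it once clockwise (seen from above) right round the inner edge until it is back over the front jaw, keeping the blade in light contact all the way; a few newtons is enough, and it must never bear on the tube with more than 20 N. The saw cut is not square, so follow the edge by feel. Then stand the tool back upright, fully home in the hole it came from, let go of it, and leave everything else where it is.

Things in the scene. Friction and masses are not known exactly. Their poses are not given: they have to be found in the camera images.
- mouth (a point): Nominal centre of the tube's sawn upper end: on the tube's axis, 130 mm above the bench, fixed to the vice. x points from the front jaw to the back jaw, y to the left, z up; clockwise from above is -x, +y, +x, -y. The hand-sawn edge is out of square: its height departs from this point by up to 2.5 mm, up on one side and down on the opposite one; which side is not told.
- vise: Grey cast-iron drill-press vice bolted to the bench; origin on the bench under the tube's axis; x from the moving front jaw (the side of the screw and T-bar handle, nearer the robot) to the fixed back jaw. Jaws 110 mm wide, tops 82 mm above the bench; the foot covers x = -185 to 85 mm, y = +-75 mm, the screw head reaches x = -226 mm.
- tube: Aluminium tube held upright and fast in the vice, 60 mm outside, 54 mm inside (inner radius 27 mm, wall 3 mm), standing 48 mm above the jaws. Origin on its axis at its lower end, 31 mm above the bench; its turn about z means nothing to the work.
- deburrer_grip (a point): Centre of the deburring tool's handle, on its axis (z, up away from the blade). Round dark steel, 22 mm thick, ringed with grooves, from 31 mm below to 36 mm above this point; 0.3 kg. Below it a collar 38 mm across, 5 mm thick, rests on the rack (underside 36 mm below this point); then a nose 26 mm across, 14 mm long, in a 31 mm hole; then the swivelling chuck and blade.
- blade: Swivelling steel blade, 4 mm thick, of the deburring tool. Origin on the handle's axis at the bend, 78 mm below the handle's centre; z up the axis, +x the way the blade points: it slopes 45 degrees down and out, 12 mm along +x and 12 mm down to its tip. It swivels freely, without stops, about z and trails like a castor when dragged; put in the mouth and drawn outwards, it swings round by itself.
- blade_tip (a point): Tip of the sloping blade. At work the handle is upright, not turned, its axis 3 to 6 mm outside the inner edge (above the tube wall), the bend 6 to 8 mm above the edge, pressed down and outwards; the slope bears on the inner edge (it gives about 1 mm per 5 N of push) and this tip hangs inside the mouth, below the edge, trailing inwards and behind.
- rack: Fixed pale wood tool block, 75 x 270 x 75 mm; origin at the centre of its underside, z up, y along the row of three holes (y = -90, 0, +90 mm; 31 mm across, right through, mouths 75 mm above the bench). The deburring tool, the chisel and the screwdriver stand in them in any order; the deburring tool must go back into its own.
- chisel: Chisel standing in the rack, wooden handle 29 mm thick, top 76 mm above the rack; origin at the rack's top. To be left alone.
- screwdriver: Screwdriver standing in the rack, fluted black handle 29 mm thick, top 72 mm above the rack; origin at the rack's top. To be left alone.
- tube_offcut: Short ring sawn off the tube, 60 mm outside, 35 mm high, lying on the bench to the right of the vice; origin at its underside. To be left alone.
- masking_tape: Roll of masking tape, 104 mm diameter, 25 mm high, lying flat; origin at its underside. To be left alone.
- glue_tub: Lidded glue tub, 110 mm diameter, 68 mm high; origin at its underside. To be left alone.
- safety_glasses: Clear safety glasses, 130 x 130 mm, 47 mm high; origin under the bridge. To be left alone.
- smoothing_plane: Wooden hand plane, 235 x 62 mm, 105 mm high; origin under its centre. To be left alone.
- sanding_block: Cork sanding block, 112 x 66 x 32 mm; origin under its centre. To be left alone.
- tape_measure: Tape measure in a black case, 75 x 40 x 70 mm; origin under its centre. To be left alone.
Things that resemble listed ones, but are neither listed nor needed, are in the scene too. What is shaped like the part that bears deburrer_grip but white is not meant.

How it is judged:
By the outcome, as a careful person would: the job done as asked, in the order asked, and still so for the second after the job is handed in, with the robot touching nothing.
It also fails if it takes over 72 s, if anything falls off the work surface, if the arm or the gripper's body presses on something with over 40 N, if the wrist force passes 120 N, or if a joint passes its speed limit or range.

## Working session

There is one attempt and no reset: what is moved stays moved. The work goes in short steps, Python scripts to look and compute and a tool call to move; the robot and the scene stay as the last step left them, time stands still between calls to the robot, and variables do not carry over. Pictures are saved under pics/ and viewed, about 8 in all and at most 12, crops included, and the job is handed in when it is done.

Besides the shell and the picture viewer there is one more tool, called after ">>>" in YAML: its name, and indented under it one key for each argument. play_rows: Moves the arm, as the interface text tells. Shift numbers are shares of 2.5 cm and turn numbers shares of 90 degrees, none past 1 either way. Its arguments: {"type":"object","properties":{"targets":{"type":"array"},"newtons":{"type":"number"}},"required":["targets"]}

```bash
mkdir -p pics; ls
python3 - <<'E'
from bench import *
import cv2,numpy as np
s=get_state();print({k:(np.round(v,3).tolist() if not np.isscalar(v) else v) for k,v in s.items()},grip_point_offset)
for n in ["side","top","wrist"]:
    cv2.imwrite(f"pics/{n}0.png",get_image(n)); print(n,calibration(n))
a=cv2.imread("pics/top0.png");b=cv2.imread("pics/side0.png")
cv2.imwrite("pics/both0.png",cv2.resize(np.vstack([a,b]),(800,1200))[:600]);
E
```

```text
pics
{'time': 0.0, 'joint_positions': [1.229, 0.322, -0.07, 1.452, 0.023, 1.371, -0.057], 'qd': [-0.001, -0.001, 0.001, -0.0, 0.001, -0.001, 0.001], 'joint_torque': [-0.0, -49.129, -0.404, -31.252, -0.064, 0.044, 0.0], 'position': [0.226, -0.609, 0.221], 'tool_rot': [0.944, 1.358, -0.943], 'ft_force': [1.136, -0.243, 0.071], 'torque': [0.001, 0.031, -0.009], 'grip_width': 0.9991027211063773} 0.0187
side {'fx': 414.2875564972495, 'fy': 414.2875564972495, 'cx': 273.7719848781964, 'cy': 212.21457544492412, 'rvec': array([ 0.57863232, -2.54310013,  1.37290374]), 'tvec': array([0.51781287, 0.21483858, 1.13299532])}
top {'fx': 451.8777684640227, 'fy': 451.8777684640227, 'cx': 279.5403202409917, 'cy': 212.8940406514494, 'rvec': array([ 2.17592174, -2.16394463,  0.11533428]), 'tvec': array([0.02998087, 0.55859271, 1.65461053])}
wrist {'fx': 334.90238577125353, 'fy': 334.90238577125353, 'cx': 282.7109233200321, 'cy': 210.8768316314194, 'hand_eye': array([[ 1.23154717e-03, -2.85796317e-01,  9.58289595e-01,
        -1.62297085e-01],
       [ 1.52447975e-04, -9.58290257e-01, -2.85796710e-01,
         7.76501528e-02],
       [ 9.99999230e-01,  4.98061438e-04, -1.13661058e-03,
         5.51414862e-04],
       [ 0.00000000e+00,  0.00000000e+00,  0.00000000e+00,
         1.00000000e+00]])}
```

View pics/top0.png

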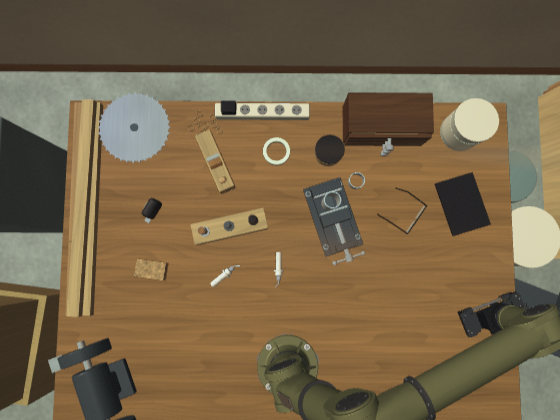

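View pics/side0.png

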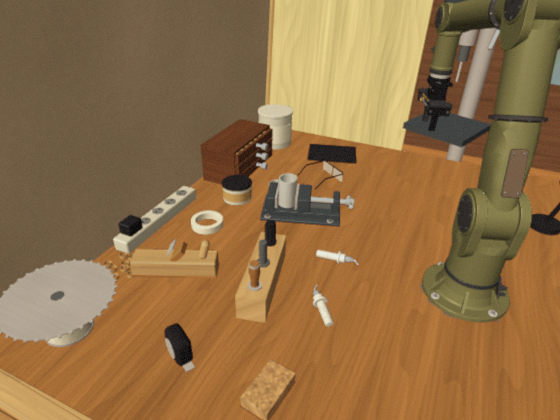

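Top view: rack at (229,227) with three tools at (204,231), (231,226) and (253,220). The vice is at (333,215), with the tube mouth at (333,200). In the side view the rack tools are brown at (255,277), grey at (263,250) and black at (270,232).

What could be taken for the deburrer:
- white look-alikes lying on the bench, top (225,274) and (278,265): excluded by colour
- brown chisel, top (204,231)
- black screwdriver, top (253,220)
- grey middle tool, top (231,226): my choice, to be checked in a close crop

Run:
```python
import cv2,numpy as np
a=cv2.imread("pics/top0.png");b=cv2.imread("pics/side0.png")
f=lambda im,x,y,w,h,W,H:cv2.resize(im[y:y+h,x:x+w],(W,H),interpolation=cv2.INTER_CUBIC)
A=f(a,180,195,100,60,500,300); B=f(a,300,165,60,60,300,300)
C=f(b,225,210,75,75,300,300); D=f(b,250,160,125,75,500,300)
cv2.imwrite("pics/crop1.png",np.vstack([np.hstack([A,B]),np.hstack([D,C])]))
```

```text
(no output)
```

View pics/crop1.png

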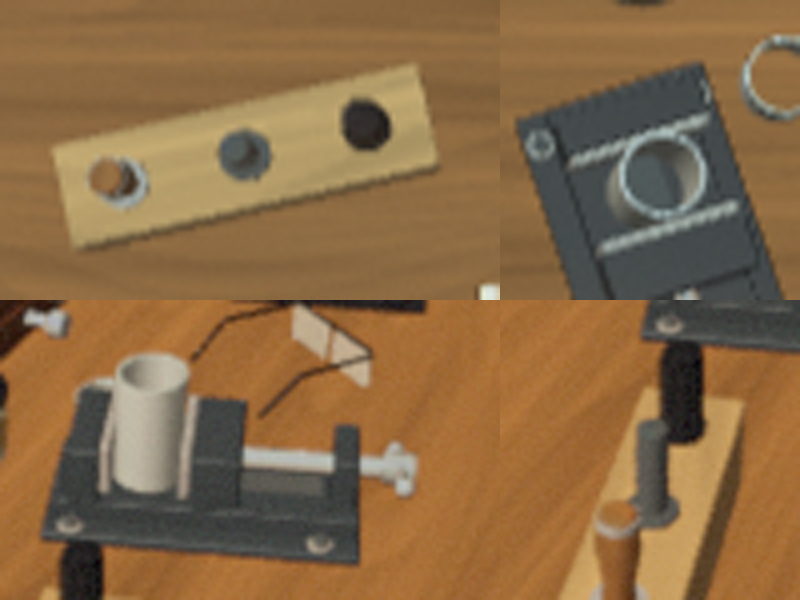

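The crop confirms it: the middle tool is the grey ringed handle with a wide collar, top at top-view pixel (228,224.6). The mouth is at about (332.6,200.4).

```bash
cat > h.py <<'E'
from bench import *
import cv2,numpy as np
from scipy.spatial.transform import Rotation as R
def cam(n):
    c=calibration(n)
    if n=="wrist":
        s=get_state();T=np.eye(4);T[:3,:3]=R.from_rotvec(s["tool_rot"]).as_matrix();T[:3,3]=s["position"]
        M=T@c["hand_eye"];return c,M[:3,:3],M[:3,3]
    r=R.from_rotvec(c["rvec"]).as_matrix().T
    return c,r,-r@c["tvec"]
def ray(n,u,v):
    c,r,o=cam(n);d=r@np.array([(u-c["cx"])/c["fx"],(v-c["cy"])/c["fy"],1]);return o,d/np.linalg.norm(d)
def onz(n,u,v,z):
    o,d=ray(n,u,v);return o+d*(z-o[2])/d[2]
def tri(u1,u2):
    A=0;b=0
    for n,u in (("top",u1),("side",u2)):
        o,d=ray(n,*u);P=np.eye(3)-np.outer(d,d);A=A+P;b=b+P@o
    return np.linalg.solve(A,b)
def st():
    s=get_state();print("t",round(s["time"],2),"p",np.round(s["position"],4),"F",np.round(s["ft_force"],2),"M",np.round(s["torque"],3),"g",round(s["grip_width"],3));print(np.round(R.from_rotvec(s["tool_rot"]).as_matrix(),3).tolist());return s
E
python3 - <<'E'
from h import *
np.set_printoptions(precision=4,suppress=True)
T=lambda x,y:(180+x/5,195+y/5)
print("handle top",onz("top",*T(240,148),.147),"collar",onz("top",*T(245,155),.08),"tri",tri(T(240,148),(263,242.5)))
c=[onz("top",*T(*p),.075) for p in [(52,148),(415,64),(438,162),(75,247)]];c=np.array(c);print(c,"ctr",c.mean(0));d=c[1]-c[0]+c[2]-c[3];print("rack long dir deg",np.degrees(np.arctan2(d[1],d[0])))
m=(300+163/5,165+177/5)
print("mouth",onz("top",*m,.13),"tri",tri(m,(288,178.2)), "side",onz("side",288,178.2,.13))
J=lambda x,y:onz("top",300+(x-500)/5,165+y/5,.082)
for a,b in (((570,162),(708,118)),((602,252),(738,206))):
    p,q=J(*a),J(*b);print(p,q,np.degrees(np.arctan2(*(q-p)[[1,0]])))
print("F");st()
# all rotations
E
```

```text
handle top [0.5046 0.2111 0.147 ] collar [0.5047 0.2149 0.08  ] tri [0.5053 0.2119 0.1403]
[[0.5093 0.3548 0.075 ]
 [0.5719 0.0933 0.075 ]
 [0.5007 0.076  0.075 ]
 [0.4381 0.3364 0.075 ]] ctr [0.505  0.2151 0.075 ]
rack long dir deg -76.5080084328265
mouth [ 0.5931 -0.1527  0.13  ] tri [ 0.5935 -0.1529  0.1285] side [ 0.5926 -0.1503  0.13  ]
[ 0.61   -0.0912  0.082 ] [ 0.6428 -0.1915  0.082 ] -71.88381217707035
[ 0.5447 -0.1142  0.082 ] [ 0.5786 -0.2126  0.082 ] -70.96714026005118
F
t 0.15 p [ 0.2262 -0.6089  0.2217] F [-0.6   0.19 -0.84] M [ 0.002 -0.064 -0.001] g 0.996
[[-0.001, 0.937, 0.348], [0.001, 0.348, -0.937], [-1.0, -0.0, -0.001]]
```

>>> play_rows:
  targets:
    - {"claw":0,"linear":[-0.16,1,-0.7],"rotation":[0.077,0,0]}
    - {"claw":0,"linear":[-0.16,1,-0.7],"rotation":[0,0,0]}
    - {"claw":0,"linear":[-0.16,1,-0.7],"rotation":[0,0,0]}
    - {"claw":0,"linear":[-0.16,1,-0.7],"rotation":[0,0,0]}
    - {"claw":0,"linear":[-0.16,1,-0.7],"rotation":[0,0,0]}
    - {"claw":0,"linear":[-0.16,1,-0.7],"rotation":[0,0,0]}
    - {"claw":0,"linear":[-0.16,1,-0.7],"rotation":[0,0,0]}
    - {"claw":0,"linear":[-0.16,1,-0.7],"rotation":[0,0,0]}
    - {"claw":0,"linear":[0,1,-0.7],"rotation":[0,0,0]}
    - {"claw":0,"linear":[0,0,0],"rotation":[0,0,0]}
  newtons: 60

```text
time: 0.98
position: [0.41, -0.3933, 0.2493]
tool_rot: [1.048, 1.316, -1.045]
ft_force: [0.0, 1.1, 0.0]
grip_width: 1.001
```

>>> play_rows:
  targets:
    - {"claw":0,"linear":[0,0.4,-1],"rotation":[0,0,0]}
    - {"claw":0,"linear":[0,0.4,-1],"rotation":[0,0,0]}
    - {"claw":0,"linear":[0,0.4,-1],"rotation":[0,0,0]}
    - {"claw":0,"linear":[0,0.4,-1],"rotation":[0,0,0]}
    - {"claw":0,"linear":[0,0.4,-1],"rotation":[0,0,0]}
    - {"claw":0,"linear":[0,0.4,-1],"rotation":[0,0,0]}
    - {"claw":0,"linear":[0,0.4,-1],"rotation":[0,0,0]}
    - {"claw":0,"linear":[0,0.4,-1],"rotation":[0,0,0]}
    - {"claw":0,"linear":[0,0.4,-1],"rotation":[0,0,0]}
    - {"claw":0,"linear":[0,0.4,-1],"rotation":[0,0,0]}

```text
time: 1.82
position: [0.4513, -0.1201, 0.2472]
tool_rot: [1.05, 1.317, -1.053]
ft_force: [0.4, -0.3, -0.0]
grip_width: 0.998
```

>>> play_rows:
  targets:
    - {"claw":0,"linear":[0,0.4,-1],"rotation":[0,0,0]}
    - {"claw":0,"linear":[0,0.4,-1],"rotation":[0,0,0]}
    - {"claw":0,"linear":[0,0.4,-1],"rotation":[0,0,0]}
    - {"claw":0,"linear":[0,0.4,-1],"rotation":[0,0,0]}
    - {"claw":0,"linear":[0,0.4,-1],"rotation":[0,0,0]}
    - {"claw":0,"linear":[0,0.4,-1],"rotation":[0,0,0]}
    - {"claw":0,"linear":[0,0.4,-1],"rotation":[0,0,0]}
    - {"claw":0,"linear":[0,0.4,-1],"rotation":[0,0,0]}
    - {"claw":0,"linear":[0,0.4,-1],"rotation":[0,0,0]}
    - {"claw":0,"linear":[0,0,0],"rotation":[0,0,0]}

```text
time: 2.65
position: [0.489, 0.1359, 0.2472]
tool_rot: [1.045, 1.321, -1.047]
ft_force: [-1.0, 0.2, -0.5]
grip_width: 1.0
```

Run:
```python
from h import *
st()
cv2.imwrite("pics/w1.png",get_image("wrist"))
c,r,o=cam("wrist")
for p in ([.5047,.213,.147],[.5047,.213,.080]):
    q=r.T@(np.array(p)-o);print(c["fx"]*q[0]/q[2]+c["cx"],c["fy"]*q[1]/q[2]+c["cy"])
```

```text
t 2.65 p [0.489  0.1359 0.2472] F [-1.01  0.17 -0.55] M [ 0.054  0.042 -0.007] g 1.0
[[-0.012, 0.975, 0.22], [0.008, 0.22, -0.975], [-1.0, -0.01, -0.011]]
188.90912415153605 168.80402091961406
207.8774413162147 156.71074896390064
```

View pics/w1.png

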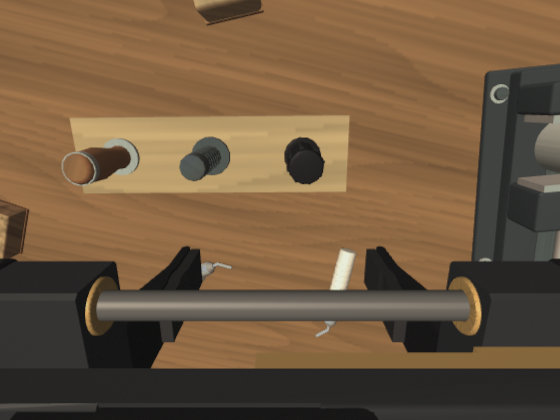

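Wrist view: deburrer handle top at (194,165), collar at (211,156), chisel at left, screwdriver at right. The rack is parallel to the image, so the jaws line up with the row.

Run:
```python
from h import *
np.set_printoptions(precision=4,suppress=True)
a=onz("wrist",194,165.5,.147);b=onz("wrist",211.5,156,.08);print(a,b)
g=np.array([.5043,.2132]) ; g=(a[:2]+b[:2]+[.5047,.2149]+[.5046,.2111])/4; print(g)
s=get_state();Rm=R.from_rotvec(s["tool_rot"]).as_matrix()
for q in (a,b): print(Rm.T@np.r_[q[:2]-s["position"][:2],.15-s["position"][2]])
# mouth check from vice pixel unavailable
```

```text
[0.5082 0.2094 0.147 ] [0.5062 0.2096 0.08  ]
[0.5059 0.2113]
[ 0.0971  0.0366 -0.0694]
[ 0.0972  0.0347 -0.07  ]
```

>>> play_rows:
  targets:
    - {"claw":0,"linear":[0.3,0.46,-0.92],"rotation":[0,-0.0067,0.0064]}
    - {"claw":0,"linear":[0.5,0.46,-0.92],"rotation":[0,0,0]}
    - {"claw":0,"linear":[0.5,0.45,-0.92],"rotation":[0,0,0]}
    - {"claw":0,"linear":[0.5,0,0],"rotation":[0,0,0]}
    - {"claw":0,"linear":[0,0,0],"rotation":[0,0,0]}
    - {"claw":0,"linear":[0,0,0],"rotation":[0,0,0]}

```text
time: 3.2
position: [0.5096, 0.2018, 0.1989]
tool_rot: [1.045, 1.297, -1.057]
ft_force: [0.5, -0.6, 0.4]
grip_width: 0.997
```

Run:
```python
from h import *
st()
im=get_image("wrist");cv2.imwrite("pics/w2.png",im[100:400,80:480])
c,r,o=cam("wrist")
for p in ([.5065,.2105,.147],[.5065,.2105,.080]):
    q=r.T@(np.array(p)-o);print(c["fx"]*q[0]/q[2]+c["cx"],c["fy"]*q[1]/q[2]+c["cy"])
```

```text
t 3.2 p [0.5096 0.2018 0.1989] F [ 0.52 -0.55  0.4 ] M [ 0.017 -0.018  0.04 ] g 0.997
[[-0.001, 0.978, 0.21], [-0.008, 0.21, -0.978], [-1.0, -0.003, 0.008]]
266.5438435150173 231.71816771606876
269.5211768233087 204.89918930834833
```

View pics/w2.png

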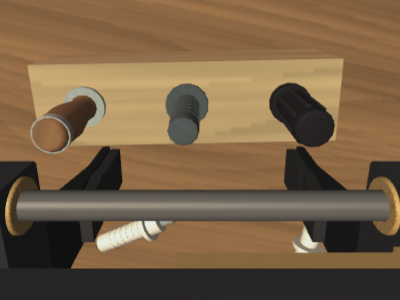

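Handle top at (264,231) and collar at (267,205), within 3 px of the prediction, so the fingers straddle the handle cleanly. Going down to grasp.

>>> play_rows:
  targets:
    - {"claw":0,"linear":[0.6,-0.04,-0.42],"rotation":[0,0.0048,0.0017]}
    - {"claw":0,"linear":[0.9,0,0],"rotation":[0,0,0]}
    - {"claw":0,"linear":[0.9,0,0],"rotation":[0,0,0]}
    - {"claw":0,"linear":[0.8,0,0],"rotation":[0,0,0]}
    - {"claw":0,"linear":[0.7,0,0],"rotation":[0,0,0]}
    - {"claw":0,"linear":[0,0,0],"rotation":[0,0,0]}

```text
time: 3.75
position: [0.5129, 0.2002, 0.1038]
tool_rot: [1.064, 1.282, -1.061]
ft_force: [-0.8, -1.3, 0.3]
grip_width: 1.003
```

```bash
python3 -c "
from h import *
st()"
```

```text
t 3.75 p [0.5129 0.2002 0.1038] F [-0.81 -1.29  0.29] M [-0.052  0.138  0.009] g 1.003
[[0.012, 0.981, 0.193], [-0.007, 0.194, -0.981], [-1.0, 0.01, 0.009]]
```

>>> play_rows:
  targets:
    - {"claw":0,"linear":[0,-0.17,-0.5],"rotation":[0,0.0058,-0.0066]}

```text
time: 3.83
position: [0.5076, 0.2083, 0.1041]
tool_rot: [1.067, 1.292, -1.069]
ft_force: [-0.1, -0.5, 0.7]
grip_width: 0.999
```

>>> play_rows:
  targets:
    - {"claw":0,"linear":[0,0,0],"rotation":[0,0,0]}

```text
time: 3.92
position: [0.5068, 0.21, 0.1052]
tool_rot: [1.068, 1.294, -1.068]
ft_force: [-1.1, 0.4, -0.2]
grip_width: 1.002
```

```bash
python3 -c "
from h import *
st()"
```

```text
t 3.92 p [0.5068 0.21   0.1052] F [-1.05  0.36 -0.18] M [ 0.043  0.015 -0.   ] g 1.002
[[-0.001, 0.982, 0.189], [-0.0, 0.189, -0.982], [-1.0, -0.001, 0.0]]
```

>>> play_rows:
  targets:
    - {"claw":0,"linear":[0.22,-0.01,-0.07],"rotation":[0,0,0]}
    - {"claw":1,"linear":[0,0,0],"rotation":[0,0,0]}
    - {"claw":1,"linear":[0,0,0],"rotation":[0,0,0]}
    - {"claw":1,"linear":[0,0,0],"rotation":[0,0,0]}
    - {"claw":1,"linear":[0,0,0],"rotation":[0,0,0]}
    - {"claw":1,"linear":[0,0,0],"rotation":[0,0,0]}
    - {"claw":1,"linear":[0,0,0],"rotation":[0,0,0]}
    - {"claw":1,"linear":[0,0,0],"rotation":[0,0,0]}
  newtons: 60

```text
time: 4.58
position: [0.5098, 0.2128, 0.105]
tool_rot: [1.073, 1.287, -1.062]
ft_force: [-0.0, 0.4, -0.6]
grip_width: 0.555
```

>>> play_rows:
  targets:
    - {"claw":1,"linear":[0,0,0],"rotation":[0,0,0]}
    - {"claw":1,"linear":[0,0,0],"rotation":[0,0,0]}

```text
time: 4.75
position: [0.5098, 0.2128, 0.105]
tool_rot: [1.073, 1.287, -1.062]
ft_force: [0.7, 0.9, -0.6]
grip_width: 0.401
```

```bash
python3 -c "
from h import *
st()"
```

```text
t 4.75 p [0.5098 0.2128 0.105 ] F [ 0.65  0.93 -0.62] M [-0.001 -0.006 -0.061] g 0.401
[[0.009, 0.982, 0.189], [0.001, 0.189, -0.982], [-1.0, 0.009, 0.0]]
```

>>> play_rows:
  targets:
    - {"claw":1,"linear":[0,0,0],"rotation":[0,0,0]}
    - {"claw":1,"linear":[0,0,0],"rotation":[0,0,0]}
    - {"claw":1,"linear":[0,0,0],"rotation":[0,0,0]}

```text
time: 5.0
position: [0.5096, 0.2136, 0.105]
tool_rot: [1.073, 1.288, -1.061]
ft_force: [0.5, -1.2, -1.0]
grip_width: 0.239
```

>>> play_rows:
  targets:
    - {"claw":1,"linear":[0,0,0],"rotation":[0,0,0]}

```text
time: 5.08
position: [0.5096, 0.2136, 0.105]
tool_rot: [1.073, 1.288, -1.061]
ft_force: [0.1, -0.0, 1.0]
grip_width: 0.24
```

```bash
python3 -c "
from h import *
st()"
```

```text
t 5.08 p [0.5096 0.2136 0.105 ] F [ 0.15 -0.02  0.97] M [ 0.091 -0.027  0.051] g 0.24
[[0.008, 0.982, 0.189], [0.002, 0.189, -0.982], [-1.0, 0.009, -0.001]]
```

>>> play_rows:
  targets:
    - {"claw":1,"linear":[-0.5,0,0],"rotation":[0,0,0]}

```text
time: 5.17
position: [0.5079, 0.2129, 0.1153]
tool_rot: [1.071, 1.291, -1.064]
ft_force: [0.9, 1.7, -4.3]
grip_width: 0.243
```

>>> play_rows:
  targets:
    - {"claw":1,"linear":[-0.5,0,0],"rotation":[0,0,0]}

```text
time: 5.25
position: [0.5072, 0.2127, 0.128]
tool_rot: [1.07, 1.292, -1.065]
ft_force: [1.6, -0.1, -4.3]
grip_width: 0.24
```

>>> play_rows:
  targets:
    - {"claw":1,"linear":[-0.5,0,0],"rotation":[0,0,0]}
    - {"claw":1,"linear":[-0.5,0,0],"rotation":[0,0,0]}

```text
time: 5.42
position: [0.5072, 0.2117, 0.1551]
tool_rot: [1.069, 1.292, -1.066]
ft_force: [0.9, 0.2, -2.8]
grip_width: 0.24
```

```bash
python3 -c "
from h import *
st()"
```

```text
t 5.42 p [0.5072 0.2117 0.1551] F [ 0.92  0.21 -2.84] M [ 0.024 -0.218 -0.001] g 0.24
[[0.002, 0.982, 0.189], [0.0, 0.189, -0.982], [-1.0, 0.002, 0.0]]
```

>>> play_rows:
  targets:
    - {"claw":1,"linear":[-1,0,0],"rotation":[0,0,0]}
    - {"claw":1,"linear":[-1,0,0],"rotation":[0,0,0]}
    - {"claw":1,"linear":[-1,0,0],"rotation":[0,0,0]}
    - {"claw":1,"linear":[-1,0,0],"rotation":[0,0,0]}
    - {"claw":1,"linear":[-0.2,0,0.5],"rotation":[0,0,0]}
    - {"claw":1,"linear":[0,-0.15,1],"rotation":[0,0,0]}
    - {"claw":1,"linear":[0,-0.15,1],"rotation":[0,0,0]}
    - {"claw":1,"linear":[0,-0.15,1],"rotation":[0,0,0]}
    - {"claw":1,"linear":[0,-0.15,1],"rotation":[0,0,0]}
    - {"claw":1,"linear":[0,-0.15,1],"rotation":[0,0,0]}

```text
time: 6.25
position: [0.5119, 0.0786, 0.2825]
tool_rot: [1.062, 1.292, -1.043]
ft_force: [0.8, 0.4, -3.6]
grip_width: 0.239
```

>>> play_rows:
  targets:
    - {"claw":1,"linear":[0,-0.15,1],"rotation":[0,0,0]}
    - {"claw":1,"linear":[0,-0.15,1],"rotation":[0,0,0]}
    - {"claw":1,"linear":[0,-0.15,1],"rotation":[0,0,0]}
    - {"claw":1,"linear":[0,-0.15,1],"rotation":[0,0,0]}
    - {"claw":1,"linear":[0,-0.15,1],"rotation":[0,0,0]}
    - {"claw":1,"linear":[0,-0.15,1],"rotation":[0,0,0]}
    - {"claw":1,"linear":[0,-0.15,1],"rotation":[0,0,0]}
    - {"claw":1,"linear":[0,-0.15,0.8],"rotation":[0,0,0]}
    - {"claw":1,"linear":[0,0,0.2],"rotation":[0,0,0]}
    - {"claw":1,"linear":[0,0,0],"rotation":[0,0,0]}

```text
time: 7.08
position: [0.5188, -0.1379, 0.2951]
tool_rot: [1.063, 1.283, -1.048]
ft_force: [0.3, 0.7, -3.4]
grip_width: 0.24
```

Run:
```python
from h import *
st()
im=get_image("wrist");cv2.imwrite("pics/w3.png",im)
c,r,o=cam("wrist")
for p in ([.593,-.152,.13],):
    q=r.T@(np.array(p)-o);print(c["fx"]*q[0]/q[2]+c["cx"],c["fy"]*q[1]/q[2]+c["cy"])
```

```text
t 7.08 p [ 0.5188 -0.1379  0.2951] F [ 0.3   0.74 -3.41] M [ 0.088  0.06  -0.008] g 0.24
[[0.018, 0.979, 0.202], [-0.003, 0.202, -0.979], [-1.0, 0.017, 0.006]]
312.1231151621027 122.92493479312269
```

View pics/w3.png

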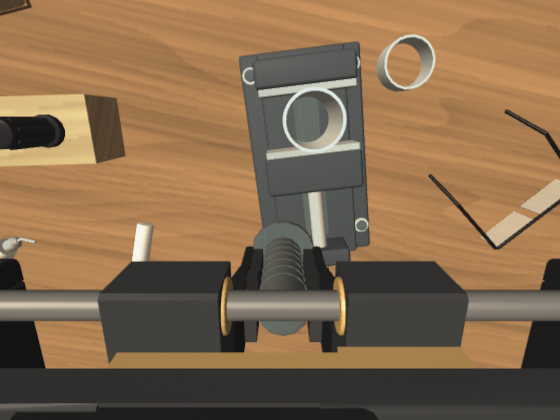

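Wrist view: tube mouth ring at about (315,119) and the tool held, with its collar at (283,243). I'll fit the rim and project the collar.

Run:
```python
from h import *
np.set_printoptions(precision=4,suppress=True)
im=cv2.imread("pics/w3.png");g=cv2.cvtColor(im,cv2.COLOR_BGR2GRAY)
m=np.zeros_like(g);m[80:158,275:355]=(g[80:158,275:355]>165)*255
cs,h=cv2.findContours(m,cv2.RETR_CCOMP,cv2.CHAIN_APPROX_NONE)
for k,c in enumerate(cs):
    if len(c)>60:
        e=cv2.fitEllipse(c);print(len(c),h[0][k][3],np.round(e[0],1),np.round(e[1],1),onz("wrist",*e[0],.13))
c,r,o=cam("wrist")
s=get_state()
for u in ((283,241),(283,245)):
    p=onz("wrist",*u,s["position"][2]-.025);Rm=R.from_rotvec(s["tool_rot"]).as_matrix();print("collar in tool",Rm.T@(p-s["position"]))
# collar row extents
cv2.imwrite("pics/cr.png",cv2.resize(np.hstack([im[215:265,235:335],cv2.merge([m]*3)[80:130,265:365]]),None,fx=4,fy=4))
# top ray with circle hough
t=cv2.imread("pics/top0.png");gt=cv2.cvtColor(t,cv2.COLOR_BGR2GRAY)
mt=np.zeros_like(gt);mt[185:215,318:348]=(gt[185:215,318:348]>110)*255
cs,h=cv2.findContours(mt,cv2.RETR_CCOMP,cv2.CHAIN_APPROX_NONE)
for k,c in enumerate(cs):
    if len(c)>20:
        e=cv2.fitEllipse(c);print("top",len(c),h[0][k][3],np.round(e[0],1),np.round(e[1],1),onz("top",*e[0],.13))
```

```text
383 -1 [314.3 118.5] [77.4 90.4] [ 0.5974 -0.1531  0.13  ]
171 0 [312.3 117.1] [50.8 61.7] [ 0.5982 -0.151   0.13  ]
collar in tool [0.0251 0.003  0.0006]
collar in tool [0.025  0.0004 0.0006]
top 124 -1 [331.6 201. ] [21.5 30.6] [ 0.5911 -0.1493  0.13  ]
top 42 0 [331.4 199.2] [13.9 15.9] [ 0.5973 -0.1485  0.13  ]
```

View pics/cr.png

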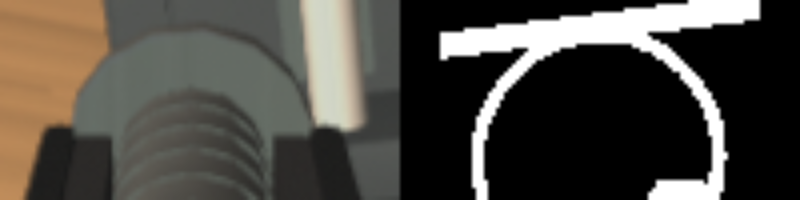

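>>> play_rows:
  targets:
    - {"claw":1,"linear":[0.3,0.4,0.3],"rotation":[0,0.0041,-0.011]}
    - {"claw":1,"linear":[0.5,0.4,0.3],"rotation":[0,0,0]}
    - {"claw":1,"linear":[0.5,0.4,0.3],"rotation":[0,0,0]}
    - {"claw":1,"linear":[0.4,0.3,0.2],"rotation":[0,0,0]}
    - {"claw":1,"linear":[0.1,0.1,0.05],"rotation":[0,0,0]}
    - {"claw":1,"linear":[0,0,0],"rotation":[0,0,0]}

```text
time: 7.63
position: [0.5666, -0.1471, 0.2534]
tool_rot: [1.052, 1.304, -1.045]
ft_force: [0.1, 0.0, -3.2]
grip_width: 0.242
```

```bash
cat >> h.py <<'E'
from scipy.optimize import least_squares
def rim(n,im,c0,rr,lo=0,ang=None,z=.13):
    """bright ring: along rays from c0 take the outermost bright->dark edge near radius rr; fit 30 mm circle on plane z"""
    g=cv2.GaussianBlur(cv2.cvtColor(im,cv2.COLOR_BGR2GRAY),(3,3),0).astype(float);P=[]
    for a in np.radians(ang):
        q=np.arange(rr*.8,rr*1.25,.25);xs=c0[0]+q*np.cos(a);ys=c0[1]+q*np.sin(a)
        v=cv2.remap(g.astype(np.float32),xs.astype(np.float32)[None],ys.astype(np.float32)[None],cv2.INTER_LINEAR)[0]
        d=np.diff(v);k=d.argmin()
        if -d[k]>4: P.append(onz(n,xs[k],ys[k],z)[:2])
    P=np.array(P)
    f=lambda p:np.hypot(*(P-p[:2]).T)-p[2]
    s=least_squares(f,[*P.mean(0),.03],loss="soft_l1",f_scale=.0005)
    return s.x,len(P),np.sqrt(np.median(f(s.x)**2))
E
python3 - <<'E'
from h import *
st()
im=get_image("wrist");cv2.imwrite("pics/w4.png",im)
c,r,o=cam("wrist")
for p in ([.596,-.152,.13],[.596,-.122,.13],[.626,-.152,.13]):
    q=r.T@(np.array(p)-o);print(c["fx"]*q[0]/q[2]+c["cx"],c["fy"]*q[1]/q[2]+c["cy"])
E
```

```text
t 7.63 p [ 0.5666 -0.1471  0.2534] F [ 0.15  0.01 -3.2 ] M [ 0.049  0.04  -0.025] g 0.242
[[0.003, 0.977, 0.214], [0.003, 0.214, -0.977], [-1.0, 0.003, -0.002]]
295.89652247197205 171.8478495362602
261.74385276611935 164.3589356880351
303.99238329890136 137.09155172273066
```

View pics/w4.png

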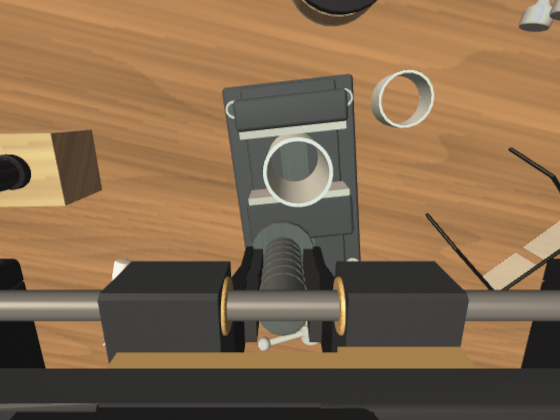

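Rim ring centre at about (298,171.5), radius about 34 px. The mouth is very near (0.596,-0.153).

Run:
```python
from h import *
np.set_printoptions(precision=4,suppress=True)
im=cv2.imread("pics/w4.png")
for A in (np.arange(0,360,4),np.r_[np.arange(-40,60,4),np.arange(120,220,4)],np.r_[np.arange(-40,40,4),np.arange(140,220,4),np.arange(60,120,4)]):
    print(rim("wrist",im,(298,171.5),34,ang=A))
t=cv2.imread("pics/top0.png")
t4=t
for A in (np.arange(0,360,6),np.r_[np.arange(-90,90,6)],np.arange(180,270,6)):
    print("top",rim("top",t,(332.6,200.4),9,ang=A))
```

```text
(array([ 0.5955, -0.1535,  0.0302]), 90, np.float64(0.0002740441494874744))
(array([ 0.5953, -0.1536,  0.0301]), 50, np.float64(0.00022192023388965297))
(array([ 0.5955, -0.1536,  0.0301]), 55, np.float64(0.00021191916247830997))
top (array([ 0.597 , -0.1495,  0.0323]), 55, np.float64(0.001194967302299791))
top (array([ 0.5933, -0.1398,  0.0414]), 28, np.float64(0.0010472269652494236))
top (array([ 0.5991, -0.148 ,  0.0302]), 13, np.float64(0.0007262684178650954))
```

>>> play_rows:
  targets:
    - {"claw":1,"linear":[0,0.3,0.13],"rotation":[0,0,0]}
    - {"claw":1,"linear":[0,0.3,0.13],"rotation":[0,0,0]}
    - {"claw":1,"linear":[0,0.3,0.12],"rotation":[0,0,0]}
    - {"claw":1,"linear":[0,0.2,0.08],"rotation":[0,0,0]}

```text
time: 8.02
position: [0.5974, -0.1511, 0.2568]
tool_rot: [1.05, 1.301, -1.044]
ft_force: [-0.4, 0.1, -2.4]
grip_width: 0.241
```

>>> play_rows:
  targets:
    - {"claw":1,"linear":[0,0,0],"rotation":[0,0,0]}

```text
time: 8.1
position: [0.5988, -0.1512, 0.2571]
tool_rot: [1.051, 1.3, -1.043]
ft_force: [0.5, -0.8, -3.2]
grip_width: 0.243
```

>>> play_rows:
  targets:
    - {"claw":1,"linear":[0,0,0],"rotation":[0,0,0]}

```text
time: 8.18
position: [0.5992, -0.1512, 0.2572]
tool_rot: [1.051, 1.3, -1.042]
ft_force: [-0.2, 0.3, -3.6]
grip_width: 0.242
```

>>> play_rows:
  targets:
    - {"claw":1,"linear":[0.2,0,0],"rotation":[0,0,0]}

```text
time: 8.27
position: [0.6, -0.1513, 0.2532]
tool_rot: [1.052, 1.298, -1.041]
ft_force: [0.6, -0.1, -2.8]
grip_width: 0.24
```

>>> play_rows:
  targets:
    - {"claw":1,"linear":[0.2,0,0],"rotation":[0,0,0]}

```text
time: 8.35
position: [0.6, -0.1512, 0.2478]
tool_rot: [1.052, 1.298, -1.041]
ft_force: [-0.3, 0.2, -3.0]
grip_width: 0.241
```

>>> play_rows:
  targets:
    - {"claw":1,"linear":[0,0,0],"rotation":[0,0,0]}

```text
time: 8.43
position: [0.5992, -0.1512, 0.2464]
tool_rot: [1.051, 1.3, -1.042]
ft_force: [-1.2, 0.2, -4.0]
grip_width: 0.242
```

```bash
python3 -c "
from h import *
st()"
```

```text
t 8.43 p [ 0.5992 -0.1512  0.2464] F [-1.25  0.15 -3.98] M [0.018 0.104 0.011] g 0.242
[[0.006, 0.976, 0.216], [0.002, 0.216, -0.976], [-1.0, 0.006, -0.0]]
```

>>> play_rows:
  targets:
    - {"claw":1,"linear":[0.3,0,0.06],"rotation":[0,0,0]}
    - {"claw":1,"linear":[0.3,0,0],"rotation":[0,0,0]}
    - {"claw":1,"linear":[0.3,0,0],"rotation":[0,0,0]}
    - {"claw":1,"linear":[0.2,0,0],"rotation":[0,0,0]}
    - {"claw":1,"linear":[0,0,0],"rotation":[0,0,0]}

```text
time: 8.85
position: [0.5982, -0.1531, 0.2149]
tool_rot: [1.051, 1.302, -1.045]
ft_force: [-0.4, -0.3, -3.6]
grip_width: 0.239
```

>>> play_rows:
  targets:
    - {"claw":1,"linear":[0.1,0,0],"rotation":[0,0,0]}
    - {"claw":1,"linear":[0.1,0,0],"rotation":[0,0,0]}
    - {"claw":1,"linear":[0,0,0],"rotation":[0,0,0]}

```text
time: 9.1
position: [0.5979, -0.1531, 0.2087]
tool_rot: [1.051, 1.303, -1.045]
ft_force: [0.2, -0.6, -2.5]
grip_width: 0.242
```

```bash
python3 -c "
from h import *
st()"
```

```text
t 9.1 p [ 0.5979 -0.1531  0.2087] F [ 0.21 -0.59 -2.53] M [-0.01   0.062 -0.028] g 0.242
[[0.003, 0.977, 0.215], [0.002, 0.215, -0.977], [-1.0, 0.003, -0.001]]
```

>>> play_rows:
  targets:
    - {"claw":1,"linear":[0,-0.1,0.01],"rotation":[0,0,0]}
    - {"claw":1,"linear":[0,-0.1,0.01],"rotation":[0,0,0]}
    - {"claw":1,"linear":[0,-0.1,0.01],"rotation":[0,0,0]}
    - {"claw":1,"linear":[0,-0.1,0.01],"rotation":[0,0,0]}
    - {"claw":1,"linear":[0,-0.1,0.01],"rotation":[0,0,0]}

```text
time: 9.52
position: [0.5858, -0.157, 0.2097]
tool_rot: [1.051, 1.301, -1.043]
ft_force: [1.7, -0.6, -3.4]
grip_width: 0.244
```

>>> play_rows:
  targets:
    - {"claw":1,"linear":[0,-0.08,0.03],"rotation":[0,0,0]}

```text
time: 9.6
position: [0.5846, -0.1585, 0.2102]
tool_rot: [1.051, 1.299, -1.042]
ft_force: [3.0, -1.4, -3.0]
grip_width: 0.241
```

>>> play_rows:
  targets:
    - {"claw":1,"linear":[0,-0.08,0.03],"rotation":[0,0,0]}

```text
time: 9.68
position: [0.5831, -0.1601, 0.2106]
tool_rot: [1.051, 1.297, -1.042]
ft_force: [0.4, -0.7, -3.4]
grip_width: 0.237
```

>>> play_rows:
  targets:
    - {"claw":1,"linear":[0,-0.08,0],"rotation":[0,0,0]}

```text
time: 9.77
position: [0.5809, -0.161, 0.2109]
tool_rot: [1.051, 1.297, -1.042]
ft_force: [1.3, -0.3, -3.4]
grip_width: 0.241
```

>>> play_rows:
  targets:
    - {"claw":1,"linear":[0,-0.08,0],"rotation":[0,0,0]}

```text
time: 9.85
position: [0.5786, -0.1616, 0.2109]
tool_rot: [1.052, 1.297, -1.042]
ft_force: [0.3, 0.0, -2.4]
grip_width: 0.242
```

```bash
python3 -c "
from h import *
st()"
```

```text
t 9.85 p [ 0.5786 -0.1616  0.2109] F [ 0.3   0.01 -2.43] M [ 0.01  -0.085  0.014] g 0.242
[[0.009, 0.977, 0.215], [-0.0, 0.215, -0.977], [-1.0, 0.009, 0.002]]
```

>>> play_rows:
  targets:
    - {"claw":1,"linear":[0.02,-0.1,0],"rotation":[0,0.001,-0.005]}

```text
time: 9.93
position: [0.5757, -0.1622, 0.2106]
tool_rot: [1.048, 1.303, -1.048]
ft_force: [-0.3, -0.2, -3.3]
grip_width: 0.24
```

>>> play_rows:
  targets:
    - {"claw":1,"linear":[0.02,-0.1,-0.01],"rotation":[0,0,0]}

```text
time: 10.02
position: [0.5729, -0.1625, 0.21]
tool_rot: [1.048, 1.304, -1.049]
ft_force: [-0.1, 0.3, -2.0]
grip_width: 0.237
```

>>> play_rows:
  targets:
    - {"claw":1,"linear":[0.02,-0.1,-0.01],"rotation":[0,0,0]}

```text
time: 10.1
position: [0.5706, -0.1623, 0.2096]
tool_rot: [1.049, 1.304, -1.048]
ft_force: [1.0, 1.3, -2.0]
grip_width: 0.24
```

>>> play_rows:
  targets:
    - {"claw":1,"linear":[0,-0.07,-0.01],"rotation":[0,0,0]}

```text
time: 10.18
position: [0.5693, -0.1618, 0.2099]
tool_rot: [1.049, 1.303, -1.046]
ft_force: [1.6, 1.6, -2.9]
grip_width: 0.24
```

>>> play_rows:
  targets:
    - {"claw":1,"linear":[0,0,0],"rotation":[0,0,0]}

```text
time: 10.27
position: [0.5693, -0.1616, 0.2102]
tool_rot: [1.05, 1.303, -1.045]
ft_force: [1.2, -0.7, -3.0]
grip_width: 0.24
```

```bash
python3 -c "
from h import *
st()"
```

```text
t 10.27 p [ 0.5693 -0.1616  0.2102] F [ 1.17 -0.69 -2.95] M [-0.024 -0.201  0.007] g 0.24
[[0.003, 0.976, 0.216], [0.001, 0.216, -0.976], [-1.0, 0.003, -0.001]]
```

>>> play_rows:
  targets:
    - {"claw":1,"linear":[0.04,0,0],"rotation":[0,0,0]}

```text
time: 10.35
position: [0.5695, -0.1615, 0.2096]
tool_rot: [1.049, 1.302, -1.045]
ft_force: [1.5, -0.0, 0.3]
grip_width: 0.242
```

>>> play_rows:
  targets:
    - {"claw":1,"linear":[0.04,-0.01,0],"rotation":[0,0,0]}

```text
time: 10.43
position: [0.5697, -0.1614, 0.209]
tool_rot: [1.05, 1.301, -1.044]
ft_force: [1.9, 0.4, 0.1]
grip_width: 0.234
```

>>> play_rows:
  targets:
    - {"claw":1,"linear":[0,0,0],"rotation":[0,0,0]}

```text
time: 10.52
position: [0.5699, -0.1614, 0.2091]
tool_rot: [1.05, 1.301, -1.043]
ft_force: [0.1, 0.3, -2.8]
grip_width: 0.241
```

```bash
cat >> h.py <<'E'
MX=np.array([.5955,-.1535]); YAW=18.5
def lap(step=2.2,n=4,r0=.0315,zt=None,dn=0.,log=True):
    s=get_state();Rm=R.from_rotvec(s["tool_rot"]).as_matrix();p=s["position"]
    ax=p[:2]-.003*Rm[:2,1]-MX; r=np.hypot(*ax);phi=np.degrees(np.arctan2(ax[1],ax[0]))
    F=s["ft_force"]-np.array([0,0,-3.1]);u=ax/r;t=np.array([u[1],-u[0]])
    M=s["torque"]-np.array([.02,.06,0]);Fm=np.array([-M[1],M[0]])/.1
    print(f"t {s['time']:.2f} phiV {(phi-YAW)%360:.1f} r {r*1e3:.1f} z {p[2]*1e3:.1f} | F in {-F[:2]@u:.1f} tan {F[:2]@t:.1f} up {F[2]:.1f} | M in {-Fm@u:.1f} tan {Fm@t:.1f} | tilt {np.round(Rm[:2,0],3)}")
    dr=np.clip(r0*1e3-r*1e3,-1.5,1.5)
    # rows: tangent steps on circle + radial correction spread + down bias
    for k in range(n):
        a=np.radians(phi)-(k+.5)*step/31.5; uu=np.array([np.cos(a),np.sin(a)]);tt=np.array([uu[1],-uu[0]])
        d=Rm.T@np.r_[tt*step+uu*dr/n,0]; d[0]+=0
        print("  yz",np.round(d[1:]/25,3),end="")
    w=Rm.T@np.cross(Rm[:,0],[0,0,-1]);print("  rotfix",np.round(w/1.5708,4))
E
python3 -c "
from h import *
lap()"
```

```text
t 10.52 phiV 178.2 r 29.8 z 209.1 | F in 0.2 tan 0.3 up 0.3 | M in 4.0 tan -0.7 | tilt [0.005 0.001]
  yz [-0.018 -0.087]  yz [-0.012 -0.088]  yz [-0.006 -0.089]  yz [ 0.    -0.089]  rotfix [ 0.      0.0004 -0.0033]
```

>>> play_rows:
  targets:
    - {"claw":1,"linear":[0.04,-0.025,-0.087],"rotation":[0,0,-0.003]}

```text
time: 10.6
position: [0.5696, -0.1601, 0.2087]
tool_rot: [1.048, 1.301, -1.047]
ft_force: [2.6, -0.5, 0.8]
grip_width: 0.244
```

>>> play_rows:
  targets:
    - {"claw":1,"linear":[0.04,-0.02,-0.088],"rotation":[0,0,0]}

```text
time: 10.68
position: [0.5695, -0.1584, 0.2082]
tool_rot: [1.048, 1.299, -1.046]
ft_force: [2.4, -0.0, 0.2]
grip_width: 0.239
```

>>> play_rows:
  targets:
    - {"claw":1,"linear":[0.04,-0.013,-0.089],"rotation":[0,0,0]}

```text
time: 10.77
position: [0.5695, -0.1567, 0.2078]
tool_rot: [1.048, 1.296, -1.046]
ft_force: [3.3, -0.5, 0.5]
grip_width: 0.24
```

```bash
python3 -c "
from h import *
lap()"
```

```text
t 10.77 phiV 169.2 r 29.2 z 207.8 | F in 3.2 tan -1.0 up 3.6 | M in 8.2 tan -4.9 | tilt [ 0.007 -0.004]
  yz [-0.005 -0.089]  yz [ 0.002 -0.089]  yz [ 0.008 -0.089]  yz [ 0.014 -0.088]  rotfix [ 0.      0.0032 -0.0037]
```

>>> play_rows:
  targets:
    - {"claw":1,"linear":[0.0,-0.035,-0.09],"rotation":[0,0.003,-0.004]}

```text
time: 10.85
position: [0.5689, -0.1549, 0.2082]
tool_rot: [1.047, 1.302, -1.048]
ft_force: [4.4, -0.7, -1.2]
grip_width: 0.244
```

>>> play_rows:
  targets:
    - {"claw":1,"linear":[0.0,-0.035,-0.09],"rotation":[0,0,0]}

```text
time: 10.93
position: [0.5682, -0.1532, 0.2085]
tool_rot: [1.048, 1.3, -1.047]
ft_force: [3.5, -2.1, -0.5]
grip_width: 0.247
```

>>> play_rows:
  targets:
    - {"claw":1,"linear":[0.01,-0.03,-0.09],"rotation":[0,0,0]}

```text
time: 11.02
position: [0.5677, -0.1514, 0.2087]
tool_rot: [1.048, 1.298, -1.047]
ft_force: [4.0, -1.6, 0.4]
grip_width: 0.237
```

>>> play_rows:
  targets:
    - {"claw":1,"linear":[0.02,-0.02,-0.09],"rotation":[0,0,0]}

```text
time: 11.1
position: [0.5675, -0.1498, 0.2088]
tool_rot: [1.048, 1.295, -1.046]
ft_force: [4.8, -3.0, 1.2]
grip_width: 0.241
```

```bash
python3 -c "
from h import *
lap()"
```

```text
t 11.10 phiV 155.9 r 31.1 z 208.8 | F in 5.0 tan -2.5 up 4.3 | M in 15.8 tan -6.2 | tilt [ 0.007 -0.004]
  yz [ 0.027 -0.084]  yz [ 0.032 -0.082]  yz [ 0.038 -0.079]  yz [ 0.043 -0.077]  rotfix [ 0.      0.0036 -0.0039]
```

>>> play_rows:
  targets:
    - {"claw":1,"linear":[0.01,0.015,-0.09],"rotation":[0,0.004,-0.004]}

```text
time: 11.18
position: [0.5678, -0.148, 0.2093]
tool_rot: [1.048, 1.302, -1.048]
ft_force: [4.5, -1.6, 0.7]
grip_width: 0.245
```

>>> play_rows:
  targets:
    - {"claw":1,"linear":[0.015,0.02,-0.088],"rotation":[0,0,0]}

```text
time: 11.27
position: [0.568, -0.1465, 0.2093]
tool_rot: [1.048, 1.3, -1.049]
ft_force: [4.3, -2.8, 0.3]
grip_width: 0.237
```

>>> play_rows:
  targets:
    - {"claw":1,"linear":[0.015,0.025,-0.085],"rotation":[0,0,0]}

```text
time: 11.35
position: [0.5683, -0.1448, 0.2091]
tool_rot: [1.048, 1.299, -1.05]
ft_force: [3.7, -2.7, 1.6]
grip_width: 0.24
```

>>> play_rows:
  targets:
    - {"claw":1,"linear":[0.015,0.03,-0.083],"rotation":[0,0.002,-0.002]}

```text
time: 11.43
position: [0.5688, -0.1431, 0.2091]
tool_rot: [1.048, 1.302, -1.051]
ft_force: [4.3, -3.2, 1.8]
grip_width: 0.242
```

```bash
cat >> h.py <<'E'
def lap2(step=2.2,n=5,r0=31.2,ob=.4,dn=.4):
    s=get_state();Rm=R.from_rotvec(s["tool_rot"]).as_matrix();p=s["position"]
    ax=p[:2]-.003*Rm[:2,1]-MX; r=np.hypot(*ax);phi=np.degrees(np.arctan2(ax[1],ax[0]))
    F=s["ft_force"]-np.array([0,0,-3.1]);u=ax/r;t=np.array([u[1],-u[0]])
    print(f"t {s['time']:.2f} phiV {(phi-YAW)%360:.1f} r {r*1e3:.1f} z {p[2]*1e3:.1f} | F in {-F[:2]@u:.1f} tan {F[:2]@t:.1f} up {F[2]:.1f} | tilt {np.round(Rm[:2,0],3)}")
    dr=np.clip(r0-r*1e3,-1.5,1.5)
    for k in range(n):
        a=np.radians(phi)-(k+.5)*step*.8/31.5; uu=np.array([np.cos(a),np.sin(a)]);tt=np.array([uu[1],-uu[0]])
        d=Rm.T@np.r_[tt*step+uu*(ob+dr/n),-dn]; print("  ",np.round(d/25,3).tolist())
    w=Rm.T@np.cross(Rm[:,0],[0,0,-1]);print("  rotfix",np.round(w/1.5708,4))
E
python3 -c "
from h import *
lap2()"
```

```text
t 11.43 phiV 143.4 r 31.2 z 209.1 | F in 5.1 tan -1.7 up 4.9 | tilt [-0.001 -0.002]
   [0.016, 0.033, -0.083]
   [0.016, 0.038, -0.081]
   [0.016, 0.042, -0.079]
   [0.016, 0.046, -0.076]
   [0.016, 0.051, -0.074]
  rotfix [0.     0.0011 0.0006]
```

>>> play_rows:
  targets:
    - {"claw":1,"linear":[0.016,0.033,-0.083],"rotation":[0,0.001,0]}
    - {"claw":1,"linear":[0.016,0.038,-0.081],"rotation":[0,0.001,-0.001]}

```text
time: 11.6
position: [0.57, -0.1405, 0.2089]
tool_rot: [1.048, 1.303, -1.053]
ft_force: [3.8, -2.8, 1.3]
grip_width: 0.238
```

>>> play_rows:
  targets:
    - {"claw":1,"linear":[0.016,0.042,-0.079],"rotation":[0,0.001,-0.001]}
    - {"claw":1,"linear":[0.016,0.046,-0.076],"rotation":[0,0.001,-0.001]}

```text
time: 11.77
position: [0.5713, -0.1383, 0.2086]
tool_rot: [1.047, 1.305, -1.057]
ft_force: [4.4, -4.4, 2.3]
grip_width: 0.243
```

>>> play_rows:
  targets:
    - {"claw":1,"linear":[0.016,0.051,-0.074],"rotation":[0,0.001,-0.001]}

```text
time: 11.85
position: [0.5721, -0.1374, 0.2084]
tool_rot: [1.046, 1.305, -1.06]
ft_force: [4.7, -4.0, 1.9]
grip_width: 0.241
```

```bash
python3 -c "
from h import *
lap2()"
```

```text
t 11.85 phiV 131.1 r 30.6 z 208.4 | F in 6.1 tan -1.1 up 5.0 | tilt [-0.008 -0.004]
   [0.015, 0.046, -0.078]
   [0.015, 0.051, -0.075]
   [0.015, 0.055, -0.072]
   [0.015, 0.059, -0.069]
   [0.015, 0.062, -0.066]
  rotfix [0.     0.0014 0.0056]
```

>>> play_rows:
  targets:
    - {"claw":1,"linear":[0.005,0.061,-0.096],"rotation":[0,0.001,0.005]}
    - {"claw":1,"linear":[0.005,0.067,-0.093],"rotation":[0,0.001,0]}

```text
time: 12.02
position: [0.5735, -0.1347, 0.2081]
tool_rot: [1.051, 1.301, -1.057]
ft_force: [2.9, -4.5, 1.5]
grip_width: 0.241
```

>>> play_rows:
  targets:
    - {"claw":1,"linear":[0.008,0.073,-0.09],"rotation":[0,0.001,0]}
    - {"claw":1,"linear":[0.008,0.078,-0.086],"rotation":[0,0.001,0]}

```text
time: 12.18
position: [0.5753, -0.1325, 0.2078]
tool_rot: [1.05, 1.302, -1.062]
ft_force: [3.4, -3.9, 2.7]
grip_width: 0.238
```

```bash
python3 -c "
from h import *
lap2(step=2.6,dn=.25,ob=.35)"
```

```text
t 12.18 phiV 120.1 r 30.8 z 207.8 | F in 5.1 tan -0.7 up 5.8 | tilt [-0.006 -0.004]
   [0.009, 0.076, -0.074]
   [0.009, 0.08, -0.069]
   [0.009, 0.085, -0.063]
   [0.009, 0.089, -0.057]
   [0.009, 0.092, -0.051]
  rotfix [0.     0.0019 0.0043]
```

>>> play_rows:
  targets:
    - {"claw":1,"linear":[0.0,0.076,-0.076],"rotation":[0,0.002,0.004]}
    - {"claw":1,"linear":[0.003,0.08,-0.071],"rotation":[0,0.001,0.001]}

```text
time: 12.35
position: [0.577, -0.1308, 0.2075]
tool_rot: [1.055, 1.3, -1.06]
ft_force: [2.0, -4.3, 1.4]
grip_width: 0.242
```

>>> play_rows:
  targets:
    - {"claw":1,"linear":[0.003,0.085,-0.065],"rotation":[0,0.001,0.001]}
    - {"claw":1,"linear":[0.003,0.089,-0.059],"rotation":[0,0.001,0.001]}

```text
time: 12.52
position: [0.5792, -0.1293, 0.2072]
tool_rot: [1.056, 1.301, -1.063]
ft_force: [1.4, -5.0, 1.9]
grip_width: 0.242
```

```bash
python3 -c "
from h import *
lap2(step=2.6,dn=.2,ob=.4)"
```

```text
t 12.52 phiV 110.6 r 30.5 z 207.2 | F in 4.8 tan -2.1 up 5.0 | tilt [-0.004 -0.002]
   [0.008, 0.084, -0.065]
   [0.008, 0.088, -0.059]
   [0.008, 0.092, -0.053]
   [0.008, 0.095, -0.047]
   [0.008, 0.098, -0.04]
  rotfix [0.     0.0004 0.0029]
```

>>> play_rows:
  targets:
    - {"claw":1,"linear":[0.003,0.098,-0.074],"rotation":[0,0.001,0.003]}
    - {"claw":1,"linear":[0.004,0.103,-0.066],"rotation":[0,0.001,0.001]}

```text
time: 12.68
position: [0.5818, -0.1275, 0.2066]
tool_rot: [1.058, 1.299, -1.063]
ft_force: [1.0, -5.0, 1.9]
grip_width: 0.238
```

>>> play_rows:
  targets:
    - {"claw":1,"linear":[0.004,0.108,-0.059],"rotation":[0,0.001,0.001]}
    - {"claw":1,"linear":[0.004,0.111,-0.05],"rotation":[0,0.001,0.001]}

```text
time: 12.85
position: [0.5845, -0.1263, 0.206]
tool_rot: [1.059, 1.301, -1.067]
ft_force: [-0.3, -5.0, 2.8]
grip_width: 0.239
```

>>> play_rows:
  targets:
    - {"claw":1,"linear":[0.004,0.115,-0.043],"rotation":[0,0.001,0.001]}

```text
time: 12.93
position: [0.5858, -0.126, 0.2056]
tool_rot: [1.059, 1.302, -1.069]
ft_force: [0.0, -4.7, 1.3]
grip_width: 0.24
```

```bash
python3 -c "
from h import *
lap2(step=3,dn=.15,ob=.5,n=7)"
```

```text
t 12.93 phiV 96.6 r 29.7 z 205.6 | F in 4.3 tan -2.0 up 4.4 | tilt [-0.008 -0.001]
   [0.005, 0.112, -0.052]
   [0.005, 0.115, -0.043]
   [0.005, 0.118, -0.034]
   [0.005, 0.121, -0.025]
   [0.005, 0.122, -0.016]
   [0.005, 0.123, -0.007]
   [0.005, 0.123, 0.003]
  rotfix [ 0.     -0.0005  0.0054]
```

>>> play_rows:
  targets:
    - {"claw":1,"linear":[-0.015,0.108,-0.065],"rotation":[0,0,0.005]}
    - {"claw":1,"linear":[-0.015,0.112,-0.06],"rotation":[0,0,0.001]}

```text
time: 13.1
position: [0.5878, -0.1249, 0.2053]
tool_rot: [1.06, 1.298, -1.071]
ft_force: [-0.1, -5.6, 1.6]
grip_width: 0.238
```

>>> play_rows:
  targets:
    - {"claw":1,"linear":[-0.015,0.115,-0.053],"rotation":[0,0,0.001]}
    - {"claw":1,"linear":[-0.015,0.118,-0.045],"rotation":[0,0,0.001]}

```text
time: 13.27
position: [0.5897, -0.1242, 0.205]
tool_rot: [1.057, 1.3, -1.078]
ft_force: [0.2, -4.6, 2.0]
grip_width: 0.24
```

```bash
python3 -c "
from h import *
lap2(step=3,dn=-.1,ob=.6,n=7)"
```

```text
t 13.27 phiV 88.4 r 30.0 z 205.0 | F in 4.4 tan -1.1 up 5.1 | tilt [-0.012 -0.006]
   [-0.006, 0.118, -0.038]
   [-0.006, 0.12, -0.029]
   [-0.006, 0.122, -0.02]
   [-0.006, 0.123, -0.011]
   [-0.006, 0.124, -0.001]
   [-0.006, 0.124, 0.008]
   [-0.006, 0.123, 0.017]
  rotfix [0.     0.0023 0.0084]
```

>>> play_rows:
  targets:
    - {"claw":1,"linear":[-0.02,0.16,-0.05],"rotation":[0,0.002,0.008]}
    - {"claw":1,"linear":[-0.015,0.16,-0.045],"rotation":[0,0.001,0.004]}

```text
time: 13.43
position: [0.5931, -0.1237, 0.2046]
tool_rot: [1.065, 1.295, -1.073]
ft_force: [-1.5, -5.4, 2.9]
grip_width: 0.243
```

>>> play_rows:
  targets:
    - {"claw":1,"linear":[-0.01,0.16,-0.035],"rotation":[0,0.001,0.004]}
    - {"claw":1,"linear":[-0.01,0.16,-0.03],"rotation":[0,0.001,0.004]}

```text
time: 13.6
position: [0.596, -0.1238, 0.2038]
tool_rot: [1.068, 1.295, -1.075]
ft_force: [-2.0, -6.2, 2.8]
grip_width: 0.237
```

```bash
python3 -c "
from h import *
lap2(step=3.5,dn=-.1,ob=.6,n=7)"
```

```text
t 13.60 phiV 76.3 r 29.2 z 203.8 | F in 6.1 tan -2.6 up 5.9 | tilt [-0.005 -0.001]
   [-0.005, 0.143, -0.012]
   [-0.005, 0.144, 0.001]
   [-0.005, 0.143, 0.014]
   [-0.005, 0.141, 0.026]
   [-0.005, 0.138, 0.039]
   [-0.005, 0.134, 0.051]
   [-0.005, 0.129, 0.063]
  rotfix [ 0.     -0.      0.0033]
```

>>> play_rows:
  targets:
    - {"claw":1,"linear":[-0.05,0.12,-0.075],"rotation":[0,0,0.004]}
    - {"claw":1,"linear":[-0.05,0.13,-0.065],"rotation":[0,0,0.003]}

```text
time: 13.77
position: [0.5969, -0.1231, 0.2041]
tool_rot: [1.068, 1.293, -1.079]
ft_force: [-2.3, -5.7, 0.6]
grip_width: 0.242
```

>>> play_rows:
  targets:
    - {"claw":1,"linear":[-0.04,0.14,-0.05],"rotation":[0,0,0.003]}
    - {"claw":1,"linear":[-0.04,0.14,-0.04],"rotation":[0,0,0.003]}

```text
time: 13.93
position: [0.5981, -0.1229, 0.204]
tool_rot: [1.067, 1.293, -1.085]
ft_force: [-2.8, -5.2, 2.0]
grip_width: 0.241
```

```bash
python3 -c "
from h import *
lap2(step=3.5,dn=-.8,ob=.8,n=7)"
```

```text
t 13.93 phiV 72.1 r 30.1 z 204.0 | F in 5.2 tan -2.8 up 5.1 | tilt [-0.01  -0.005]
   [-0.034, 0.145, -0.008]
   [-0.034, 0.145, 0.005]
   [-0.034, 0.144, 0.018]
   [-0.033, 0.142, 0.031]
   [-0.033, 0.138, 0.043]
   [-0.033, 0.134, 0.055]
   [-0.033, 0.128, 0.067]
  rotfix [0.     0.0022 0.0071]
```

>>> play_rows:
  targets:
    - {"claw":1,"linear":[-0.045,0.2,-0.03],"rotation":[0,0.003,0.009]}
    - {"claw":1,"linear":[-0.04,0.2,-0.02],"rotation":[0,0.002,0.006]}

```text
time: 14.1
position: [0.6014, -0.1235, 0.2039]
tool_rot: [1.077, 1.293, -1.08]
ft_force: [-3.2, -4.4, 2.4]
grip_width: 0.24
```

>>> play_rows:
  targets:
    - {"claw":1,"linear":[-0.04,0.2,0.0],"rotation":[0,0.002,0.006]}

```text
time: 14.18
position: [0.603, -0.1239, 0.2038]
tool_rot: [1.081, 1.294, -1.079]
ft_force: [-4.2, -4.7, 2.1]
grip_width: 0.239
```

```bash
sed -i '/def lap2/,$ s/-.003\*Rm\[:2,1\]-MX/-.003*Rm[:2,1]+.072*Rm[:2,0]-MX/' h.py; python3 -c "
from h import *
lap2(step=5,dn=-.8,ob=.8,n=5)"
```

```text
t 14.18 phiV 63.3 r 29.7 z 203.8 | F in 5.2 tan -3.5 up 5.2 | tilt [-0.004  0.005]
   [-0.033, 0.202, 0.034]
   [-0.033, 0.196, 0.059]
   [-0.033, 0.187, 0.083]
   [-0.033, 0.175, 0.106]
   [-0.033, 0.16, 0.128]
  rotfix [ 0.     -0.0037  0.002 ]
```

>>> play_rows:
  targets:
    - {"claw":1,"linear":[-0.035,0.2,0.02],"rotation":[0,-0.003,0.004]}
    - {"claw":1,"linear":[-0.035,0.196,0.045],"rotation":[0,0,0.005]}

```text
time: 14.35
position: [0.6069, -0.1251, 0.2029]
tool_rot: [1.08, 1.292, -1.083]
ft_force: [-4.3, -4.2, 2.2]
grip_width: 0.24
```

>>> play_rows:
  targets:
    - {"claw":1,"linear":[-0.035,0.187,0.07],"rotation":[0,0,0.005]}

```text
time: 14.43
position: [0.6089, -0.1261, 0.2026]
tool_rot: [1.081, 1.293, -1.082]
ft_force: [-4.1, -4.2, 2.0]
grip_width: 0.235
```

```bash
python3 -c "
from h import *
lap2(step=4.5,dn=-.7,ob=.8,n=6)"
```

```text
t 14.43 phiV 51.1 r 29.0 z 202.6 | F in 5.3 tan -2.4 up 5.1 | tilt [-0.005  0.004]
   [-0.029, 0.173, 0.065]
   [-0.029, 0.165, 0.084]
   [-0.029, 0.154, 0.102]
   [-0.029, 0.141, 0.119]
   [-0.029, 0.127, 0.134]
   [-0.029, 0.111, 0.148]
  rotfix [ 0.     -0.0031  0.0028]
```

>>> play_rows:
  targets:
    - {"claw":1,"linear":[-0.07,0.18,0.025],"rotation":[0,-0.003,0.004]}
    - {"claw":1,"linear":[-0.07,0.175,0.045],"rotation":[0,0,0.004]}

```text
time: 14.6
position: [0.6121, -0.1266, 0.2028]
tool_rot: [1.079, 1.294, -1.085]
ft_force: [-4.6, -3.8, 2.0]
grip_width: 0.238
```

>>> play_rows:
  targets:
    - {"claw":1,"linear":[-0.06,0.165,0.065],"rotation":[0,0,0.004]}

```text
time: 14.68
position: [0.6134, -0.1272, 0.2028]
tool_rot: [1.08, 1.297, -1.086]
ft_force: [-4.8, -3.1, 1.3]
grip_width: 0.241
```

```bash
python3 -c "
from h import *
lap2(step=4,dn=-.8,ob=.8,n=6)"
```

```text
t 14.68 phiV 42.9 r 29.7 z 202.8 | F in 5.1 tan -2.7 up 4.4 | tilt [-0.01   0.004]
   [-0.034, 0.147, 0.074]
   [-0.034, 0.139, 0.089]
   [-0.034, 0.129, 0.102]
   [-0.034, 0.118, 0.115]
   [-0.034, 0.106, 0.127]
   [-0.034, 0.093, 0.137]
  rotfix [ 0.     -0.0036  0.006 ]
```

>>> play_rows:
  targets:
    - {"claw":1,"linear":[-0.06,0.18,0.05],"rotation":[0,-0.004,0.008]}
    - {"claw":1,"linear":[-0.06,0.17,0.07],"rotation":[0,0,0.004]}

```text
time: 14.85
position: [0.6158, -0.1283, 0.2028]
tool_rot: [1.079, 1.294, -1.086]
ft_force: [-6.0, -3.1, 2.9]
grip_width: 0.242
```

>>> play_rows:
  targets:
    - {"claw":1,"linear":[-0.055,0.16,0.085],"rotation":[0,0,0.004]}
    - {"claw":1,"linear":[-0.05,0.15,0.1],"rotation":[0,0,0.004]}

```text
time: 15.02
position: [0.6176, -0.13, 0.2025]
tool_rot: [1.08, 1.302, -1.087]
ft_force: [-5.7, -1.2, 2.2]
grip_width: 0.245
```

```bash
python3 -c "
from h import *
lap2(step=4,dn=-.8,ob=1.,n=6)"
```

```text
t 15.02 phiV 33.8 r 29.6 z 202.5 | F in 4.5 tan -3.7 up 5.3 | tilt [-0.014  0.007]
   [-0.035, 0.14, 0.091]
   [-0.035, 0.13, 0.105]
   [-0.035, 0.118, 0.118]
   [-0.035, 0.106, 0.129]
   [-0.034, 0.092, 0.139]
   [-0.034, 0.077, 0.148]
  rotfix [ 0.     -0.0059  0.0082]
```

>>> play_rows:
  targets:
    - {"claw":1,"linear":[-0.06,0.2,0.09],"rotation":[0,-0.006,0.012]}
    - {"claw":1,"linear":[-0.06,0.19,0.1],"rotation":[0,-0.002,0.007]}

```text
time: 15.18
position: [0.62, -0.1317, 0.2023]
tool_rot: [1.081, 1.291, -1.082]
ft_force: [-7.3, -1.4, 4.0]
grip_width: 0.241
```

>>> play_rows:
  targets:
    - {"claw":1,"linear":[-0.055,0.17,0.115],"rotation":[0,-0.002,0.006]}

```text
time: 15.27
position: [0.6206, -0.1326, 0.2022]
tool_rot: [1.081, 1.292, -1.082]
ft_force: [-7.2, -1.4, 3.2]
grip_width: 0.239
```

```bash
python3 -c "
from h import *
lap2(step=4,dn=-.8,ob=1.,n=6)"
```

```text
t 15.27 phiV 24.9 r 29.9 z 202.2 | F in 6.2 tan -3.9 up 6.3 | tilt [-0.005  0.003]
   [-0.033, 0.123, 0.113]
   [-0.033, 0.111, 0.125]
   [-0.033, 0.097, 0.136]
   [-0.033, 0.083, 0.145]
   [-0.033, 0.068, 0.153]
   [-0.033, 0.052, 0.159]
  rotfix [ 0.     -0.0024  0.0029]
```

>>> play_rows:
  targets:
    - {"claw":1,"linear":[-0.08,0.13,0.095],"rotation":[0,-0.003,0.005]}
    - {"claw":1,"linear":[-0.07,0.115,0.105],"rotation":[0,-0.001,0.004]}

```text
time: 15.43
position: [0.6213, -0.1336, 0.2025]
tool_rot: [1.079, 1.295, -1.082]
ft_force: [-4.5, -0.6, 1.1]
grip_width: 0.242
```

>>> play_rows:
  targets:
    - {"claw":1,"linear":[-0.06,0.105,0.115],"rotation":[0,-0.001,0.004]}
    - {"claw":1,"linear":[-0.05,0.09,0.12],"rotation":[0,-0.001,0.004]}

```text
time: 15.6
position: [0.6234, -0.1358, 0.2028]
tool_rot: [1.081, 1.297, -1.077]
ft_force: [-5.4, -1.1, 1.1]
grip_width: 0.241
```

```bash
python3 -c "
from h import *
lap2(step=3.2,dn=-.6,ob=.8,n=7)"
```

```text
t 15.60 phiV 17.2 r 30.3 z 202.8 | F in 5.1 tan -2.3 up 4.2 | tilt [-0.005  0.007]
   [-0.025, 0.085, 0.103]
   [-0.025, 0.076, 0.109]
   [-0.025, 0.067, 0.115]
   [-0.025, 0.058, 0.12]
   [-0.025, 0.048, 0.124]
   [-0.025, 0.037, 0.128]
   [-0.025, 0.027, 0.13]
  rotfix [ 0.     -0.0052  0.0022]
```

>>> play_rows:
  targets:
    - {"claw":1,"linear":[-0.035,0.1,0.115],"rotation":[0,-0.005,0.004]}
    - {"claw":1,"linear":[-0.035,0.09,0.12],"rotation":[0,-0.002,0.003]}

```text
time: 15.77
position: [0.6253, -0.1382, 0.2029]
tool_rot: [1.078, 1.293, -1.077]
ft_force: [-8.0, 0.6, 1.9]
grip_width: 0.245
```

>>> play_rows:
  targets:
    - {"claw":1,"linear":[-0.035,0.08,0.125],"rotation":[0,-0.002,0.003]}
    - {"claw":1,"linear":[-0.035,0.07,0.13],"rotation":[0,-0.002,0.003]}

```text
time: 15.93
position: [0.6264, -0.1403, 0.2031]
tool_rot: [1.077, 1.295, -1.075]
ft_force: [-6.3, 1.0, 1.1]
grip_width: 0.244
```

>>> play_rows:
  targets:
    - {"claw":1,"linear":[-0.035,0.06,0.13],"rotation":[0,-0.002,0.003]}

```text
time: 16.02
position: [0.6267, -0.1413, 0.2031]
tool_rot: [1.077, 1.296, -1.073]
ft_force: [-5.3, 0.7, 2.2]
grip_width: 0.241
```

```bash
python3 -c "
from h import *
lap2(step=3.2,dn=-.8,ob=.9,n=8)"
```

```text
t 16.02 phiV 4.8 r 30.5 z 203.1 | F in 4.6 tan -2.8 up 5.3 | tilt [-0.003  0.006]
   [-0.033, 0.062, 0.118]
   [-0.033, 0.052, 0.123]
   [-0.033, 0.042, 0.127]
   [-0.033, 0.032, 0.13]
   [-0.033, 0.021, 0.132]
   [-0.033, 0.01, 0.133]
   [-0.033, -0.001, 0.134]
   [-0.033, -0.012, 0.133]
  rotfix [ 0.     -0.0038  0.0012]
```

>>> play_rows:
  targets:
    - {"claw":1,"linear":[-0.04,0.073,0.168],"rotation":[0,-0.005,0.002]}
    - {"claw":1,"linear":[-0.04,0.062,0.172],"rotation":[0,-0.003,0.002]}

```text
time: 16.18
position: [0.6283, -0.1441, 0.2035]
tool_rot: [1.072, 1.296, -1.074]
ft_force: [-5.4, 1.8, 2.0]
grip_width: 0.239
```

>>> play_rows:
  targets:
    - {"claw":1,"linear":[-0.04,0.05,0.176],"rotation":[0,-0.003,0.002]}
    - {"claw":1,"linear":[-0.04,0.037,0.178],"rotation":[0,-0.003,0.002]}

```text
time: 16.35
position: [0.6292, -0.1466, 0.2039]
tool_rot: [1.069, 1.299, -1.072]
ft_force: [-4.4, 1.8, 1.9]
grip_width: 0.237
```

>>> play_rows:
  targets:
    - {"claw":1,"linear":[-0.04,0.022,0.18],"rotation":[0,-0.003,0.002]}

```text
time: 16.43
position: [0.6294, -0.1478, 0.2041]
tool_rot: [1.068, 1.3, -1.07]
ft_force: [-4.1, 2.3, 0.8]
grip_width: 0.244
```

```bash
python3 -c "
from h import *
lap2(step=4,dn=-.9,ob=.9,n=8)"
```

```text
t 16.43 phiV 351.4 r 31.0 z 204.1 | F in 3.7 tan -3.0 up 3.9 | tilt [-0.006  0.003]
   [-0.037, 0.026, 0.162]
   [-0.037, 0.009, 0.164]
   [-0.037, -0.007, 0.164]
   [-0.037, -0.024, 0.162]
   [-0.037, -0.04, 0.159]
   [-0.036, -0.056, 0.154]
   [-0.036, -0.072, 0.148]
   [-0.036, -0.086, 0.14]
  rotfix [ 0.     -0.0028  0.0031]
```

>>> play_rows:
  targets:
    - {"claw":1,"linear":[-0.03,0.027,0.18],"rotation":[0,-0.004,0.004]}
    - {"claw":1,"linear":[-0.035,0.019,0.182],"rotation":[0,-0.003,0.002]}

```text
time: 16.6
position: [0.6297, -0.1497, 0.2043]
tool_rot: [1.067, 1.3, -1.064]
ft_force: [-4.4, 1.7, 2.1]
grip_width: 0.241
```

>>> play_rows:
  targets:
    - {"claw":1,"linear":[-0.035,0.012,0.183],"rotation":[0,-0.003,0.002]}
    - {"claw":1,"linear":[-0.035,0.003,0.183],"rotation":[0,-0.003,0.002]}

```text
time: 16.77
position: [0.6298, -0.1517, 0.2046]
tool_rot: [1.065, 1.303, -1.059]
ft_force: [-5.7, 2.3, 0.5]
grip_width: 0.241
```

>>> play_rows:
  targets:
    - {"claw":1,"linear":[-0.035,-0.005,0.183],"rotation":[0,-0.003,0.002]}
    - {"claw":1,"linear":[-0.035,-0.013,0.183],"rotation":[0,-0.003,0.002]}

```text
time: 16.93
position: [0.6298, -0.1539, 0.205]
tool_rot: [1.064, 1.304, -1.052]
ft_force: [-4.6, 2.7, 1.2]
grip_width: 0.238
```

```bash
python3 -c "
from h import *
lap2(step=4.5,dn=-.9,ob=.9,n=8)"
```

```text
t 16.93 phiV 340.8 r 31.4 z 205.0 | F in 4.6 tan -2.6 up 4.3 | tilt [0.001 0.009]
   [-0.038, -0.015, 0.182]
   [-0.038, -0.036, 0.179]
   [-0.038, -0.056, 0.174]
   [-0.038, -0.076, 0.167]
   [-0.038, -0.094, 0.157]
   [-0.038, -0.112, 0.145]
   [-0.037, -0.127, 0.131]
   [-0.037, -0.142, 0.116]
  rotfix [ 0.     -0.0055 -0.0015]
```

>>> play_rows:
  targets:
    - {"claw":1,"linear":[-0.035,-0.02,0.24],"rotation":[0,-0.006,-0.001]}
    - {"claw":1,"linear":[-0.035,-0.032,0.24],"rotation":[0,-0.004,0]}

```text
time: 17.1
position: [0.6301, -0.1585, 0.2057]
tool_rot: [1.056, 1.305, -1.053]
ft_force: [-4.0, 4.3, 2.0]
grip_width: 0.241
```

>>> play_rows:
  targets:
    - {"claw":1,"linear":[-0.035,-0.05,0.235],"rotation":[0,-0.004,0]}
    - {"claw":1,"linear":[-0.035,-0.065,0.23],"rotation":[0,-0.004,0]}

```text
time: 17.27
position: [0.6296, -0.1627, 0.2066]
tool_rot: [1.051, 1.307, -1.049]
ft_force: [-3.0, 5.0, 0.7]
grip_width: 0.236
```

>>> play_rows:
  targets:
    - {"claw":1,"linear":[-0.035,-0.08,0.225],"rotation":[0,-0.004,0]}

```text
time: 17.35
position: [0.6289, -0.1644, 0.2071]
tool_rot: [1.048, 1.308, -1.047]
ft_force: [-3.3, 4.1, 0.4]
grip_width: 0.243
```

```bash
python3 -c "
from h import *
lap2(step=5.5,dn=-.9,ob=.9,n=8)"
```

```text
t 17.35 phiV 321.0 r 32.4 z 207.1 | F in 4.6 tan -2.7 up 3.5 | tilt [-0.002  0.003]
   [-0.036, -0.109, 0.193]
   [-0.036, -0.135, 0.176]
   [-0.036, -0.158, 0.156]
   [-0.036, -0.178, 0.132]
   [-0.036, -0.195, 0.106]
   [-0.036, -0.208, 0.078]
   [-0.036, -0.217, 0.049]
   [-0.036, -0.221, 0.018]
  rotfix [ 0.     -0.0019  0.0007]
```

>>> play_rows:
  targets:
    - {"claw":1,"linear":[-0.02,-0.105,0.17],"rotation":[0,-0.003,0]}
    - {"claw":1,"linear":[-0.02,-0.115,0.162],"rotation":[0,-0.003,-0.002]}

```text
time: 17.52
position: [0.6267, -0.1682, 0.2077]
tool_rot: [1.043, 1.308, -1.044]
ft_force: [-1.1, 1.6, -1.3]
grip_width: 0.237
```

>>> play_rows:
  targets:
    - {"claw":1,"linear":[-0.02,-0.125,0.155],"rotation":[0,-0.003,-0.002]}
    - {"claw":1,"linear":[-0.025,-0.135,0.148],"rotation":[0,-0.003,-0.002]}

```text
time: 17.68
position: [0.623, -0.1735, 0.2088]
tool_rot: [1.036, 1.307, -1.047]
ft_force: [-0.9, 7.8, 1.9]
grip_width: 0.238
```

>>> play_rows:
  targets:
    - {"claw":1,"linear":[-0.025,-0.145,0.14],"rotation":[0,-0.003,-0.002]}

```text
time: 17.77
position: [0.6211, -0.1754, 0.2097]
tool_rot: [1.033, 1.307, -1.047]
ft_force: [0.2, 4.5, 0.4]
grip_width: 0.24
```

```bash
python3 -c "
from h import *
lap2(step=5,dn=-.6,ob=.8,n=8)"
```

```text
t 17.77 phiV 295.7 r 32.2 z 209.7 | F in 3.1 tan -3.3 up 3.5 | tilt [-0.004 -0.007]
   [-0.022, -0.165, 0.117]
   [-0.022, -0.178, 0.095]
   [-0.022, -0.189, 0.071]
   [-0.023, -0.196, 0.047]
   [-0.023, -0.201, 0.022]
   [-0.023, -0.202, -0.004]
   [-0.023, -0.2, -0.029]
   [-0.023, -0.194, -0.055]
  rotfix [0.     0.004  0.0036]
```

>>> play_rows:
  targets:
    - {"claw":1,"linear":[-0.015,-0.12,0.11],"rotation":[0,0.003,0.003]}
    - {"claw":1,"linear":[-0.015,-0.127,0.101],"rotation":[0,-0.001,-0.002]}

```text
time: 17.93
position: [0.6174, -0.1802, 0.2111]
tool_rot: [1.037, 1.308, -1.039]
ft_force: [-0.3, 4.7, -0.7]
grip_width: 0.238
```

>>> play_rows:
  targets:
    - {"claw":1,"linear":[-0.015,-0.134,0.092],"rotation":[0,-0.001,-0.002]}
    - {"claw":1,"linear":[-0.015,-0.14,0.083],"rotation":[0,-0.001,-0.002]}

```text
time: 18.1
position: [0.6127, -0.1842, 0.2125]
tool_rot: [1.035, 1.31, -1.041]
ft_force: [0.3, 6.8, 1.6]
grip_width: 0.242
```

>>> play_rows:
  targets:
    - {"claw":1,"linear":[-0.015,-0.146,0.073],"rotation":[0,-0.001,-0.002]}

```text
time: 18.18
position: [0.6104, -0.1858, 0.2134]
tool_rot: [1.033, 1.31, -1.041]
ft_force: [0.9, 5.7, 0.4]
grip_width: 0.238
```

```bash
python3 -c "
from h import *
lap2(step=4,dn=-.4,ob=.8,n=8)"
```

```text
t 18.18 phiV 270.9 r 35.2 z 213.4 | F in 5.1 tan -2.7 up 3.5 | tilt [-0.003 -0.003]
   [-0.015, -0.158, 0.033]
   [-0.015, -0.161, 0.017]
   [-0.015, -0.162, 0.001]
   [-0.015, -0.161, -0.016]
   [-0.015, -0.159, -0.032]
   [-0.016, -0.155, -0.048]
   [-0.016, -0.149, -0.063]
   [-0.016, -0.142, -0.078]
  rotfix [0.     0.0015 0.0025]
```

>>> play_rows:
  targets:
    - {"claw":1,"linear":[0.045,-0.12,-0.03],"rotation":[0,0.001,0.002]}
    - {"claw":1,"linear":[0.045,-0.12,-0.035],"rotation":[0,0,-0.002]}

```text
time: 18.35
position: [0.6059, -0.1859, 0.2129]
tool_rot: [1.037, 1.307, -1.037]
ft_force: [1.3, 4.8, 2.9]
grip_width: 0.242
```

>>> play_rows:
  targets:
    - {"claw":1,"linear":[0.045,-0.12,-0.04],"rotation":[0,0,-0.002]}

```text
time: 18.43
position: [0.6035, -0.1856, 0.2124]
tool_rot: [1.036, 1.306, -1.038]
ft_force: [1.6, 4.2, 2.9]
grip_width: 0.237
```

```bash
python3 -c "
from h import *
lap2(step=3.5,dn=.4,ob=.1,n=6)"
```

```text
t 18.43 phiV 260.4 r 33.4 z 212.4 | F in 3.9 tan -2.3 up 6.0 | tilt [ 0.002 -0.003]
   [0.016, -0.138, -0.023]
   [0.016, -0.136, -0.035]
   [0.016, -0.132, -0.047]
   [0.016, -0.127, -0.058]
   [0.016, -0.122, -0.069]
   [0.016, -0.115, -0.08]
  rotfix [ 0.      0.002  -0.0007]
```

>>> play_rows:
  targets:
    - {"claw":1,"linear":[0.02,-0.13,-0.03],"rotation":[0,0.001,-0.001]}
    - {"claw":1,"linear":[0.02,-0.13,-0.042],"rotation":[0,0.001,-0.002]}

```text
time: 18.6
position: [0.598, -0.185, 0.2123]
tool_rot: [1.037, 1.308, -1.037]
ft_force: [2.6, 4.3, 0.9]
grip_width: 0.24
```

>>> play_rows:
  targets:
    - {"claw":1,"linear":[0.02,-0.125,-0.054],"rotation":[0,0.001,-0.002]}
    - {"claw":1,"linear":[0.02,-0.12,-0.063],"rotation":[0,0.001,-0.002]}

```text
time: 18.77
position: [0.5924, -0.1839, 0.212]
tool_rot: [1.036, 1.311, -1.039]
ft_force: [3.7, 4.0, 2.3]
grip_width: 0.238
```

```bash
python3 -c "
from h import *
lap2(step=3.5,dn=.3,ob=.4,n=8,r0=31.8)"
```

```text
t 18.77 phiV 240.4 r 31.7 z 212.0 | F in 4.6 tan -2.8 up 5.4 | tilt [-0.002 -0.   ]
   [0.012, -0.132, -0.049]
   [0.012, -0.127, -0.06]
   [0.012, -0.122, -0.071]
   [0.012, -0.115, -0.082]
   [0.012, -0.107, -0.092]
   [0.012, -0.099, -0.101]
   [0.012, -0.089, -0.109]
   [0.012, -0.079, -0.117]
  rotfix [ 0.     -0.      0.0012]
```

>>> play_rows:
  targets:
    - {"claw":1,"linear":[0.012,-0.132,-0.05],"rotation":[0,0.001,0.001]}
    - {"claw":1,"linear":[0.012,-0.127,-0.06],"rotation":[0,0.001,-0.001]}

```text
time: 18.93
position: [0.5865, -0.183, 0.2119]
tool_rot: [1.039, 1.31, -1.035]
ft_force: [5.0, 3.3, 1.1]
grip_width: 0.24
```

>>> play_rows:
  targets:
    - {"claw":1,"linear":[0.012,-0.122,-0.071],"rotation":[0,0.001,-0.001]}
    - {"claw":1,"linear":[0.012,-0.115,-0.082],"rotation":[0,0.001,-0.001]}

```text
time: 19.1
position: [0.5816, -0.1812, 0.2124]
tool_rot: [1.041, 1.309, -1.034]
ft_force: [4.2, 3.3, 1.6]
grip_width: 0.238
```

```bash
python3 -c "
from h import *
lap2(step=3.2,dn=.4,ob=.3,n=8,r0=31.5)"
```

```text
t 19.10 phiV 221.0 r 32.7 z 212.4 | F in 4.9 tan -1.9 up 4.7 | tilt [0.003 0.003]
   [0.016, -0.093, -0.088]
   [0.016, -0.086, -0.095]
   [0.016, -0.078, -0.102]
   [0.016, -0.069, -0.108]
   [0.016, -0.06, -0.113]
   [0.016, -0.051, -0.118]
   [0.016, -0.041, -0.121]
   [0.016, -0.031, -0.124]
  rotfix [ 0.     -0.0013 -0.0023]
```

>>> play_rows:
  targets:
    - {"claw":1,"linear":[0.02,-0.09,-0.09],"rotation":[0,0,-0.002]}
    - {"claw":1,"linear":[0.02,-0.082,-0.097],"rotation":[0,0.001,-0.002]}

```text
time: 19.27
position: [0.5783, -0.179, 0.2127]
tool_rot: [1.039, 1.307, -1.036]
ft_force: [5.6, 1.8, 0.8]
grip_width: 0.24
```

>>> play_rows:
  targets:
    - {"claw":1,"linear":[0.02,-0.075,-0.104],"rotation":[0,0.001,-0.002]}
    - {"claw":1,"linear":[0.02,-0.066,-0.11],"rotation":[0,0.001,-0.002]}

```text
time: 19.43
position: [0.5755, -0.1767, 0.213]
tool_rot: [1.038, 1.305, -1.038]
ft_force: [5.1, 1.9, 1.7]
grip_width: 0.241
```

```bash
python3 -c "
from h import *
lap2(step=3.2,dn=.5,ob=.4,n=8,r0=31.5)"
```

```text
t 19.43 phiV 208.1 r 33.1 z 213.0 | F in 4.9 tan -2.4 up 4.8 | tilt [ 0.003 -0.002]
   [0.02, -0.073, -0.105]
   [0.02, -0.065, -0.111]
   [0.02, -0.055, -0.116]
   [0.02, -0.046, -0.12]
   [0.02, -0.036, -0.123]
   [0.02, -0.026, -0.126]
   [0.02, -0.016, -0.127]
   [0.02, -0.005, -0.128]
  rotfix [ 0.      0.0017 -0.0013]
```

>>> play_rows:
  targets:
    - {"claw":1,"linear":[0.03,-0.068,-0.115],"rotation":[0,0.002,-0.002]}
    - {"claw":1,"linear":[0.03,-0.06,-0.122],"rotation":[0,0.002,-0.002]}

```text
time: 19.6
position: [0.5731, -0.1744, 0.2129]
tool_rot: [1.039, 1.305, -1.04]
ft_force: [5.0, 2.4, 0.9]
grip_width: 0.238
```

>>> play_rows:
  targets:
    - {"claw":1,"linear":[0.03,-0.05,-0.127],"rotation":[0,0.002,-0.002]}
    - {"claw":1,"linear":[0.03,-0.042,-0.131],"rotation":[0,0.002,-0.002]}

```text
time: 19.77
position: [0.5715, -0.172, 0.2129]
tool_rot: [1.04, 1.304, -1.042]
ft_force: [5.1, -0.4, 0.7]
grip_width: 0.24
```

>>> play_rows:
  targets:
    - {"claw":1,"linear":[0.03,-0.034,-0.135],"rotation":[0,0.002,-0.002]}

```text
time: 19.85
position: [0.5709, -0.1709, 0.2129]
tool_rot: [1.04, 1.304, -1.044]
ft_force: [4.8, 0.7, 0.9]
grip_width: 0.24
```

```bash
python3 -c "
from h import *
lap2(step=3.2,dn=.7,ob=.4,n=8,r0=31.5)"
```

```text
t 19.85 phiV 195.2 r 33.0 z 212.9 | F in 4.4 tan -2.1 up 4.0 | tilt [ 0.001 -0.004]
   [0.028, -0.049, -0.119]
   [0.027, -0.039, -0.122]
   [0.027, -0.029, -0.125]
   [0.027, -0.019, -0.127]
   [0.027, -0.008, -0.128]
   [0.027, 0.002, -0.128]
   [0.027, 0.013, -0.128]
   [0.027, 0.023, -0.126]
  rotfix [ 0.      0.0027 -0.    ]
```

>>> play_rows:
  targets:
    - {"claw":1,"linear":[0.04,-0.055,-0.16],"rotation":[0,0.003,0]}
    - {"claw":1,"linear":[0.035,-0.045,-0.165],"rotation":[0,0.002,-0.002]}

```text
time: 20.02
position: [0.5688, -0.1674, 0.2126]
tool_rot: [1.043, 1.301, -1.044]
ft_force: [5.6, 0.8, 1.7]
grip_width: 0.241
```

>>> play_rows:
  targets:
    - {"claw":1,"linear":[0.035,-0.035,-0.165],"rotation":[0,0.002,-0.002]}
    - {"claw":1,"linear":[0.03,-0.022,-0.165],"rotation":[0,0.002,-0.002]}

```text
time: 20.18
position: [0.5675, -0.164, 0.2125]
tool_rot: [1.043, 1.299, -1.048]
ft_force: [5.3, -1.3, 2.1]
grip_width: 0.24
```

>>> play_rows:
  targets:
    - {"claw":1,"linear":[0.03,-0.01,-0.165],"rotation":[0,0.002,-0.002]}
    - {"claw":1,"linear":[0.03,0.002,-0.165],"rotation":[0,0.002,-0.002]}

```text
time: 20.35
position: [0.5668, -0.1603, 0.2123]
tool_rot: [1.044, 1.299, -1.053]
ft_force: [5.3, -0.4, 1.5]
grip_width: 0.24
```

```bash
python3 -c "
from h import *
lap2(step=4,dn=.7,ob=.4,n=8,r0=31.5)"
```

```text
t 20.35 phiV 175.7 r 32.6 z 212.3 | F in 5.0 tan -1.7 up 4.6 | tilt [-0.    -0.007]
   [0.027, -0.008, -0.16]
   [0.027, 0.009, -0.16]
   [0.027, 0.025, -0.159]
   [0.027, 0.041, -0.155]
   [0.027, 0.056, -0.15]
   [0.027, 0.071, -0.144]
   [0.027, 0.086, -0.136]
   [0.027, 0.099, -0.126]
  rotfix [0.     0.0046 0.001 ]
```

>>> play_rows:
  targets:
    - {"claw":1,"linear":[0.027,0.0,-0.16],"rotation":[0,0.004,0]}
    - {"claw":1,"linear":[0.025,0.012,-0.16],"rotation":[0,0.002,-0.001]}

```text
time: 20.52
position: [0.5663, -0.1563, 0.2119]
tool_rot: [1.048, 1.299, -1.054]
ft_force: [4.8, -1.6, 0.6]
grip_width: 0.243
```

>>> play_rows:
  targets:
    - {"claw":1,"linear":[0.025,0.024,-0.158],"rotation":[0,0.002,-0.001]}
    - {"claw":1,"linear":[0.025,0.036,-0.155],"rotation":[0,0.002,-0.001]}

```text
time: 20.68
position: [0.5666, -0.1521, 0.2114]
tool_rot: [1.049, 1.3, -1.058]
ft_force: [5.2, -1.5, 1.7]
grip_width: 0.24
```

>>> play_rows:
  targets:
    - {"claw":1,"linear":[0.025,0.048,-0.15],"rotation":[0,0.002,-0.001]}

```text
time: 20.77
position: [0.567, -0.15, 0.2111]
tool_rot: [1.049, 1.3, -1.06]
ft_force: [5.1, -1.7, 1.3]
grip_width: 0.239
```

```bash
python3 -c "
from h import *
lap2(step=4,dn=.7,ob=.4,n=1,r0=31.5);st()"
```

```text
t 20.77 phiV 156.9 r 31.8 z 211.1 | F in 5.2 tan -1.3 up 4.4 | tilt [-0.004 -0.005]
   [0.027, 0.049, -0.153]
  rotfix [0.     0.0027 0.0031]
t 20.77 p [ 0.567  -0.15    0.2111] F [ 5.12 -1.71  1.32] M [-0.82  -1.384  0.041] g 0.239
[[-0.004, 0.978, 0.207], [-0.005, 0.207, -0.978], [-1.0, -0.005, 0.004]]
```

>>> play_rows:
  targets:
    - {"claw":1,"linear":[-0.3,0.1,0.0],"rotation":[0,0.003,0.003]}
    - {"claw":1,"linear":[-0.6,0.1,0],"rotation":[0,0,0]}
    - {"claw":1,"linear":[-0.8,0,0],"rotation":[0,0,0]}
    - {"claw":1,"linear":[-0.8,0,0],"rotation":[0,0,0]}
    - {"claw":1,"linear":[-0.6,0,-0.3],"rotation":[0,0,0]}
    - {"claw":1,"linear":[-0.1,0.03,-0.7],"rotation":[0,0,0]}
    - {"claw":1,"linear":[0,0.03,-1],"rotation":[0,0,0]}
    - {"claw":1,"linear":[0,0.03,-1],"rotation":[0,0,0]}
    - {"claw":1,"linear":[0,0.03,-1],"rotation":[0,0,0]}
    - {"claw":1,"linear":[0,0.03,-1],"rotation":[0,0,0]}

```text
time: 21.6
position: [0.5262, -0.0258, 0.2779]
tool_rot: [1.045, 1.356, -1.106]
ft_force: [0.1, 0.1, -3.7]
grip_width: 0.244
```

>>> play_rows:
  targets:
    - {"claw":1,"linear":[0,0.03,-1],"rotation":[0,0,0]}
    - {"claw":1,"linear":[0,0.03,-1],"rotation":[0,0,0]}
    - {"claw":1,"linear":[0,0.03,-1],"rotation":[0,0,0]}
    - {"claw":1,"linear":[0,0.03,-1],"rotation":[0,0,0]}
    - {"claw":1,"linear":[0,0.03,-1],"rotation":[0,0,0]}
    - {"claw":1,"linear":[0,0.03,-1],"rotation":[0,0,0]}
    - {"claw":1,"linear":[0,0.03,-0.6],"rotation":[0,0,0]}
    - {"claw":1,"linear":[0,0,-0.2],"rotation":[0,0,0]}
    - {"claw":1,"linear":[0,0,0],"rotation":[0,0,0]}

```text
time: 22.35
position: [0.4698, 0.1614, 0.2668]
tool_rot: [1.003, 1.399, -1.13]
ft_force: [0.4, -0.8, -2.6]
grip_width: 0.239
```

```bash
cat >> h.py <<'E'
def go(x,y,z):
    s=st();Rm=R.from_rotvec(s["tool_rot"]).as_matrix();print("shift",np.round(Rm.T@(np.array([x,y,z])-s["position"])/.025,3),"rot",np.round(Rm.T@np.cross(Rm[:,0],[0,0,-1])/1.5708,4))
E
python3 -c "
from h import *
go(.5085,.213,.25)
cv2.imwrite('pics/w5.png',get_image('wrist'))"
```

```text
t 22.35 p [0.4698 0.1614 0.2668] F [ 0.37 -0.85 -2.62] M [ 0.037 -0.207  0.019] g 0.239
[[-0.121, 0.971, 0.208], [0.001, 0.209, -0.978], [-0.993, -0.118, -0.027]]
shift [ 0.483  2.015 -1.681] rot [ 0.     -0.017   0.0749]
```

View pics/w5.png

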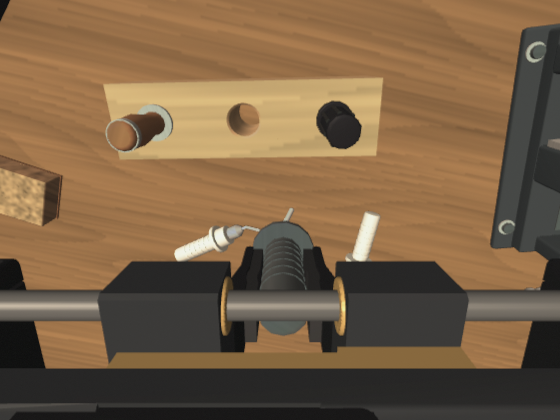

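Wrist view: the tool sits as before in the grip (collar at (283,243)), and its empty hole is at (243,119). The arm has tilted about 7° in the fast move, so I'll correct that first.

>>> play_rows:
  targets:
    - {"claw":1,"linear":[0,0,0],"rotation":[0,-0.017,0.075]}
    - {"claw":1,"linear":[0,0.3,-0.3],"rotation":[0,0,0]}
    - {"claw":1,"linear":[0,0.4,-0.4],"rotation":[0,0,0]}
    - {"claw":1,"linear":[0,0.4,-0.4],"rotation":[0,0,0]}
    - {"claw":1,"linear":[0,0.3,-0.2],"rotation":[0,0,0]}
    - {"claw":1,"linear":[0,0,0],"rotation":[0,0,0]}

```text
time: 22.9
position: [0.4909, 0.1863, 0.2589]
tool_rot: [1.045, 1.292, -1.082]
ft_force: [-1.0, 0.2, -3.9]
grip_width: 0.24
```

```bash
python3 -c "
from h import *
go(.5085,.213,.23)"
```

```text
t 22.9 p [0.4909 0.1863 0.2589] F [-1.05  0.16 -3.9 ] M [ 0.042 -0.022 -0.013] g 0.24
[[-0.011, 0.981, 0.194], [-0.019, 0.194, -0.981], [-1.0, -0.015, 0.016]]
shift [ 1.126  0.916 -0.93 ] rot [0.     0.0104 0.0092]
```

>>> play_rows:
  targets:
    - {"claw":1,"linear":[0,0.25,-0.25],"rotation":[0,0.01,0.009]}
    - {"claw":1,"linear":[0,0.3,-0.3],"rotation":[0,0,0]}
    - {"claw":1,"linear":[0.2,0.2,-0.2],"rotation":[0,0,0]}
    - {"claw":1,"linear":[0.2,0.05,-0.05],"rotation":[0,0,0]}
    - {"claw":1,"linear":[0,0,0],"rotation":[0,0,0]}

```text
time: 23.32
position: [0.5086, 0.2058, 0.2455]
tool_rot: [1.068, 1.296, -1.072]
ft_force: [-0.0, -0.4, -3.8]
grip_width: 0.243
```

```bash
python3 -c "
from h import *
go(.5085,.213,.20)"
```

```text
t 23.32 p [0.5086 0.2058 0.2455] F [-0.02 -0.37 -3.82] M [-0.026  0.092  0.061] g 0.243
[[-0.005, 0.982, 0.187], [0.001, 0.187, -0.982], [-1.0, -0.004, -0.001]]
shift [ 1.821  0.058 -0.282] rot [ 0.     -0.0009  0.0028]
```

>>> play_rows:
  targets:
    - {"claw":1,"linear":[0.3,0.06,-0.3],"rotation":[0,-0.001,0.003]}
    - {"claw":1,"linear":[0.6,0,0],"rotation":[0,0,0]}
    - {"claw":1,"linear":[0.6,0,0],"rotation":[0,0,0]}
    - {"claw":1,"linear":[0.6,0,0],"rotation":[0,0,0]}
    - {"claw":1,"linear":[0.3,0,0],"rotation":[0,0,0]}
    - {"claw":1,"linear":[0,0,0],"rotation":[0,0,0]}

```text
time: 23.82
position: [0.5075, 0.2138, 0.1802]
tool_rot: [1.07, 1.292, -1.071]
ft_force: [-0.8, 0.4, -3.5]
grip_width: 0.24
```

```bash
python3 -c "
from h import *
go(.5085,.213,.165)
im=get_image('wrist');cv2.imwrite('pics/w6.png',cv2.resize(im[120:330,140:420],None,fx=2.5,fy=2.5))"
```

```text
t 23.82 p [0.5075 0.2138 0.1802] F [-0.77  0.39 -3.54] M [-0.003  0.039  0.002] g 0.24
[[-0.001, 0.983, 0.186], [-0.0, 0.186, -0.983], [-1.0, -0.001, 0.0]]
shift [0.609 0.035 0.04 ] rot [0.     0.0001 0.0004]
```

View pics/w6.png

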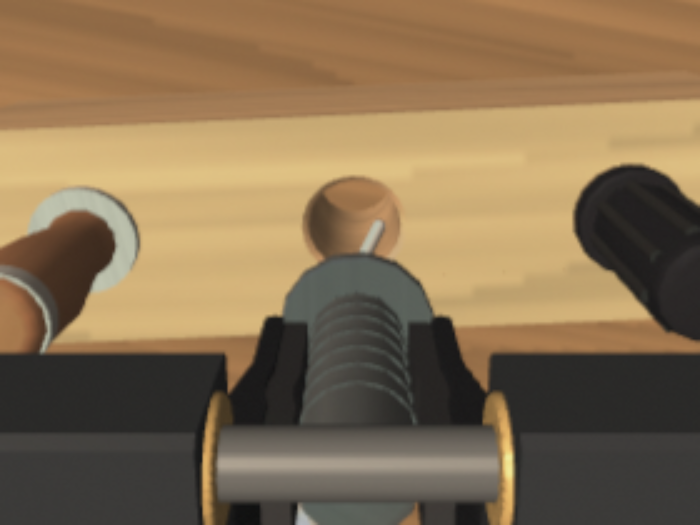

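Close view: hole at crop (352,222) just ahead of the collar at (358,320). The blade shows at (372,237), over the hole.

```bash
python3 -c "
from h import *
s=get_state();Rm=R.from_rotvec(s['tool_rot']).as_matrix()
for v in (222,225):
    p=onz('wrist',351.5/2.5+140,v/2.5+120,.075);print(p,Rm.T@(p-s['position']))
d=onz('wrist',358/2.5+140,(254+70)/2.5+120,s['position'][2]-.025);print('collar',Rm.T@(d-s['position']))
for u in (303,400): print(Rm.T@(onz('wrist',u/2.5+140,222/2.5+120,.075)-s['position']))
"
```

```text
[0.50686458 0.21512149 0.075     ] [ 0.10584873 -0.00046872 -0.00137385]
[0.50583867 0.21492926 0.075     ] [ 0.10584911 -0.00151248 -0.00137557]
collar [ 0.02500105 -0.00257372  0.00078144]
[ 0.10584659 -0.00047634 -0.01755521]
[ 0.10585086 -0.00046111  0.01480539]
```

>>> play_rows:
  targets:
    - {"claw":1,"linear":[0.1,0.04,-0.06],"rotation":[0,0,0]}
    - {"claw":1,"linear":[0.2,0,0],"rotation":[0,0,0]}
    - {"claw":1,"linear":[0.3,0,0],"rotation":[0,0,0]}

```text
time: 24.12
position: [0.5104, 0.2168, 0.1682]
tool_rot: [1.074, 1.288, -1.066]
ft_force: [-0.2, 0.3, -2.4]
grip_width: 0.239
```

>>> play_rows:
  targets:
    - {"claw":1,"linear":[0.3,0,0],"rotation":[0,0,0]}
    - {"claw":1,"linear":[0.3,0,0],"rotation":[0,0,0]}

```text
time: 24.28
position: [0.5113, 0.2172, 0.1529]
tool_rot: [1.075, 1.287, -1.065]
ft_force: [0.5, -0.1, -2.9]
grip_width: 0.244
```

>>> play_rows:
  targets:
    - {"claw":1,"linear":[0.2,0,0],"rotation":[0,0,0]}

```text
time: 24.37
position: [0.5111, 0.2171, 0.1468]
tool_rot: [1.075, 1.287, -1.065]
ft_force: [-0.1, -0.4, -3.7]
grip_width: 0.241
```

```bash
python3 -c "
from h import *
go(.5085,.214,.106)"
```

```text
t 24.37 p [0.5111 0.2171 0.1468] F [-0.07 -0.37 -3.74] M [-0.009  0.05  -0.006] g 0.241
[[0.007, 0.983, 0.185], [0.002, 0.185, -0.983], [-1.0, 0.007, -0.0]]
shift [ 1.631 -0.135  0.102] rot [ 0.     -0.0003 -0.0046]
```

>>> play_rows:
  targets:
    - {"claw":1,"linear":[0,-0.06,0.09],"rotation":[0,0,-0.002]}

```text
time: 24.45
position: [0.5092, 0.2146, 0.1454]
tool_rot: [1.072, 1.291, -1.068]
ft_force: [-0.9, 0.3, -2.8]
grip_width: 0.241
```

>>> play_rows:
  targets:
    - {"claw":1,"linear":[0.2,0,0],"rotation":[0,0,0]}
    - {"claw":1,"linear":[0.2,0,0],"rotation":[0,0,0]}
    - {"claw":1,"linear":[0.1,0,0],"rotation":[0,0,0]}

```text
time: 24.7
position: [0.5095, 0.2138, 0.1319]
tool_rot: [1.072, 1.29, -1.069]
ft_force: [0.4, -0.0, -4.3]
grip_width: 0.241
```

>>> play_rows:
  targets:
    - {"claw":1,"linear":[0,0,0],"rotation":[0,0,0]}

```text
time: 24.78
position: [0.5092, 0.2136, 0.1312]
tool_rot: [1.072, 1.291, -1.07]
ft_force: [-0.3, 0.3, -3.5]
grip_width: 0.238
```

```bash
python3 -c "
from h import *
go(.5093,.2140,.106)"
```

```text
t 24.78 p [0.5092 0.2136 0.1312] F [-0.27  0.33 -3.48] M [ 0.018  0.037 -0.01 ] g 0.238
[[0.001, 0.983, 0.185], [0.0, 0.185, -0.983], [-1.0, 0.001, -0.0]]
shift [ 1.007  0.008 -0.016] rot [ 0.     -0.0001 -0.0006]
```

Laterally on the original home pose. Going down in steps and watching the force.

>>> play_rows:
  targets:
    - {"claw":1,"linear":[0.2,0,0],"rotation":[0,0,0]}
    - {"claw":1,"linear":[0.2,0,0],"rotation":[0,0,0]}

```text
time: 24.95
position: [0.51, 0.2139, 0.1216]
tool_rot: [1.073, 1.29, -1.069]
ft_force: [0.6, -0.3, -3.5]
grip_width: 0.242
```

>>> play_rows:
  targets:
    - {"claw":1,"linear":[0.2,0,0],"rotation":[0,0,0]}

```text
time: 25.03
position: [0.5103, 0.214, 0.1163]
tool_rot: [1.074, 1.289, -1.068]
ft_force: [-0.7, 0.1, -2.4]
grip_width: 0.241
```

>>> play_rows:
  targets:
    - {"claw":1,"linear":[0.1,0,0],"rotation":[0,0,0]}
    - {"claw":1,"linear":[0.1,0,0],"rotation":[0,0,0]}

```text
time: 25.2
position: [0.5099, 0.2139, 0.11]
tool_rot: [1.073, 1.29, -1.069]
ft_force: [0.2, -0.1, -2.6]
grip_width: 0.239
```

>>> play_rows:
  targets:
    - {"claw":1,"linear":[0.08,0,0],"rotation":[0,0,0]}

```text
time: 25.28
position: [0.5097, 0.2139, 0.1075]
tool_rot: [1.073, 1.29, -1.069]
ft_force: [0.3, -0.8, -3.8]
grip_width: 0.24
```

```bash
python3 -c "
from h import *
go(.5093,.2140,.105)"
```

```text
t 25.28 p [0.5097 0.2139 0.1075] F [ 0.28 -0.84 -3.82] M [-0.031  0.015 -0.01 ] g 0.24
[[0.002, 0.983, 0.185], [0.001, 0.185, -0.983], [-1.0, 0.002, -0.001]]
shift [ 0.101 -0.017 -0.008] rot [ 0.     -0.0003 -0.0015]
```

>>> play_rows:
  targets:
    - {"claw":1,"linear":[0.06,0,0],"rotation":[0,0,0]}

```text
time: 25.37
position: [0.5097, 0.2139, 0.1057]
tool_rot: [1.073, 1.29, -1.069]
ft_force: [1.0, -0.2, -3.1]
grip_width: 0.24
```

>>> play_rows:
  targets:
    - {"claw":1,"linear":[0.05,0,0],"rotation":[0,0,0]}

```text
time: 25.45
position: [0.5097, 0.214, 0.105]
tool_rot: [1.072, 1.29, -1.07]
ft_force: [-3.1, -2.5, 10.2]
grip_width: 0.243
```

>>> play_rows:
  targets:
    - {"claw":1,"linear":[0.04,0,0],"rotation":[0,0,0]}

```text
time: 25.53
position: [0.5097, 0.214, 0.105]
tool_rot: [1.072, 1.29, -1.07]
ft_force: [-4.2, -1.3, 7.6]
grip_width: 0.237
```

>>> play_rows:
  targets:
    - {"claw":1,"linear":[0,0,0],"rotation":[0,0,0]}

```text
time: 25.62
position: [0.5099, 0.2141, 0.1055]
tool_rot: [1.072, 1.289, -1.07]
ft_force: [-0.5, 0.2, -2.7]
grip_width: 0.24
```

Bottomed at the same height it was picked up from (z 0.105). Releasing.

>>> play_rows:
  targets:
    - {"claw":0,"linear":[0,0,0],"rotation":[0,0,0]}
    - {"claw":0,"linear":[0,0,0],"rotation":[0,0,0]}
    - {"claw":0,"linear":[0,0,0],"rotation":[0,0,0]}
    - {"claw":0,"linear":[0,0,0],"rotation":[0,0,0]}
    - {"claw":0,"linear":[0,0,0],"rotation":[0,0,0]}
    - {"claw":0,"linear":[0,0,0],"rotation":[0,0,0]}
    - {"claw":0,"linear":[0,0,0],"rotation":[0,0,0]}
    - {"claw":0,"linear":[0,0,0],"rotation":[0,0,0]}
    - {"claw":0,"linear":[0,0,0],"rotation":[0,0,0]}
    - {"claw":0,"linear":[0,0,0],"rotation":[0,0,0]}

```text
time: 26.45
position: [0.5125, 0.2154, 0.1078]
tool_rot: [1.076, 1.286, -1.065]
ft_force: [-0.7, -0.2, -0.2]
grip_width: 0.913
```

>>> play_rows:
  targets:
    - {"claw":0,"linear":[-0.3,0,0],"rotation":[0,0,0]}
    - {"claw":0,"linear":[-0.5,0,0],"rotation":[0,0,0]}
    - {"claw":0,"linear":[-0.6,0,0],"rotation":[0,0,0]}
    - {"claw":0,"linear":[-0.6,0,0],"rotation":[0,0,0]}
    - {"claw":0,"linear":[-0.8,0,0],"rotation":[0,0,0]}
    - {"claw":0,"linear":[-0.8,-0.2,0],"rotation":[0,0,0]}
    - {"claw":0,"linear":[-0.8,-0.5,0],"rotation":[0,0,0]}
    - {"claw":0,"linear":[-0.2,-0.5,0],"rotation":[0,0,0]}
    - {"claw":0,"linear":[0,-0.3,0],"rotation":[0,0,0]}
    - {"claw":0,"linear":[0,0,0],"rotation":[0,0,0]}

```text
time: 27.28
position: [0.4738, 0.21, 0.2367]
tool_rot: [1.078, 1.285, -1.058]
ft_force: [0.5, -0.0, 0.5]
grip_width: 1.001
```

```bash
python3 -c "
from h import *
st()
im=get_image('wrist')
a=get_image('side')
cv2.imwrite('pics/fin.png',np.hstack([cv2.resize(a[150:330,180:380],(440,396)),cv2.resize(im[:360,60:420],(360,396))]))"
```

```text
t 27.28 p [0.4738 0.21   0.2367] F [ 0.51 -0.02  0.52] M [ 0.011 -0.039 -0.032] g 1.001
[[0.013, 0.982, 0.187], [0.004, 0.187, -0.982], [-1.0, 0.014, -0.002]]
```

View pics/fin.png

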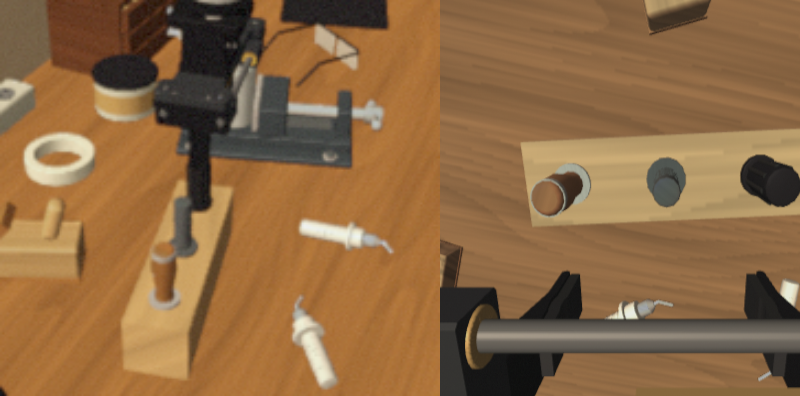

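The deburrer stands upright in the middle hole, collar flat on the rack (side crop (182,245), wrist crop (666,180)). The chisel and screwdriver are undisturbed and the gripper is clear. Handing in.

```bash
python3 -c "
from bench import *
print(close_job())"
```

```text
the job is handed in; nothing more can be done
None
```

The deburring tool went once clockwise round the inner edge, starting and ending over the front jaw. It is now back in the middle hole it came from, and the job is handed in at about 27 s of the 72 s allowed.

- **The lap:** it ran from about 178° in the vice frame (180° is over the front jaw) the whole way round to 157°, so it overlaps its start by about 20°.
- **Force:** most readings were about 4 to 9 N of blade force, and the highest was about 9.5 N. The lowest was about 2 N, at one point near 310° on the right-hand side. I read the force only every one to three rows, so brief peaks or gaps between readings would not show.
- **Distance outside the edge:** this did not always stay within the stated 3 to 6 mm. By my estimate it was about 2 to 3 mm over much of the left and rear, and briefly about 8 mm near 271° on the right-hand side. I pulled it back in within a few rows, and the force readings there still showed contact. The mouth position behind these figures is good to only 1 to 2 mm.
- **Putting it back:** the tool bottomed at the same height it was picked up from (TCP z 0.105 m), so it had not slipped lengthwise in the grip.
- **Last picture:** it shows the tool upright with its collar on the rack, the chisel and screwdriver undisturbed, and the gripper open and clear with about zero force. I did not check the items outside that picture again.

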